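Sweep the tube caps into the counting tray's trough and shut its lid

TASK

With the fingers shut, sweep the five orange tube caps across the deck of the white counting tray so that all of them drop into its trough; push them along gently, do not grip any or pick any up. Then push the trough's teal lid over with the fingertips until it is fully shut on the caps. Leave the markers, the timer, the pipette and the notebook where they lie.

Things in the scene. Friction and masses are not known exactly. Their poses are not given: they have to be found in the camera images.
- tray: white moulded counting tray, fixed to the bench, 160 mm (x) by 216 mm (y -111 to +105 mm); origin at the centre of its underside, on the bench, z up. Its flat deck is 42 mm above the bench, x -75 to +75 mm, y -55 (rounded edge above the trough) to +100 mm; a rim 9 mm higher bounds it at x = +-75 and y = +100 mm. Beyond the deck's -y edge lies the trough
- trough_lid (a joint): angle of the trough's flat teal lid, rad: 0 shut and level, 1.57 upright, 2.35 its stop, leaning outwards. Starts open (1.9 to 2.2); a stiff hinge, it stays where left (about 0.6 N at the free edge moves it). Hinge axis along the tray's x at tray y = -109, z = 44.5 mm. Lid 144 mm long, 3 mm thick (the hinge axis in mid-thickness), reaching 62 mm from the hinge
- lid_tab (a point): thumb tab, 34 mm wide, at the middle of the lid's free edge, 63 mm from the hinge
- deck_edge (a point): middle of the deck's edge above the trough, at deck height; axes as the tray's
- trough_floor (a point): centre of the trough's floor, 6 mm above the bench and 36 mm below the deck; axes as the tray's. Inside, the trough is 150 mm long (x) and 52 mm wide (y -107 to -55 mm in the tray's frame); outer wall 41 mm high
- cap_1: orange ribbed plastic screw cap of a tube, 24 mm in diameter, 14 mm high, 10 to 17 g, lying loose on the tray's deck with its hollow side up; origin at the centre of its flat underside
- cap_2: orange ribbed plastic screw cap of a tube, 24 mm in diameter, 14 mm high, 10 to 17 g, lying loose on the tray's deck with its hollow side up; origin at the centre of its flat underside
- cap_3: orange ribbed plastic screw cap of a tube, 24 mm in diameter, 14 mm high, 10 to 17 g, lying loose on the tray's deck with its hollow side up; origin at the centre of its flat underside
- cap_4: orange ribbed plastic screw cap of a tube, 24 mm in diameter, 14 mm high, 10 to 17 g, lying loose on the tray's deck with its hollow side up; origin at the centre of its flat underside
- cap_5: orange ribbed plastic screw cap of a tube, 24 mm in diameter, 14 mm high, 10 to 17 g, lying loose on the tray's deck with its hollow side up; origin at the centre of its flat underside
- timer: white bench timer, 66x66x19 mm, a loose bystander on the bench beyond the tray, to the right; origin at the centre of its underside
- blue_marker: white marker with a blue cap, 135 mm long, 13 mm thick, a loose bystander on the bench to the right; origin under its middle, length along its y
- black_marker: white marker with a black cap, 135 mm long, 13 mm thick, a loose bystander on the bench near the robot; origin under its middle, length along its y
- pipette: pipette lying on its side, 242 mm long, 30 mm high, a loose bystander on the bench to the left of the tray; origin under its middle, length along its y
- lab_book: closed dark blue notebook, 212 mm (x) by 152 mm (y), 15 mm thick, a loose bystander at the front left of the bench; origin at the centre of its underside

How it is judged:
By the outcome, as a careful person would: the job done as asked, in the order asked, and still so for the second after the job is handed in, with the robot touching nothing.
It also fails if it takes over 61 s, if anything falls off the work surface, if the arm or the gripper's body presses on something with over 40 N, if the wrist force passes 120 N, or if a joint passes its speed limit or range.

ROBOT

A 6-joint arm with a two-finger parallel gripper is mounted at the origin on a cart in front of the work surface, level with it; the furniture and walls round the work are solid. World frame = base frame: x ahead of the robot, y to its left, z up, the work surface at z = 0. Lengths are in mm, angles in rad, forces in N, time in s.
With the tool pointing down it reaches from about 325 to 775 mm from the base axis. Payload 5.5 kg.
Tool frame: the origin (TCP) lies at the very end of the fingers, on their centre line; the grasp point (between the pads) lies 19 mm behind it (arm.hold_point_z is the y of the grasp point in the tool frame, in mm); y points along the fingers, x is the direction in which the jaws open and shut, and the axes are right-handed (so a half turn about y gives the same grasp; the last joint's range is limited). The gripper opens to 85 mm and grips with 20 to 120 N. Pads are 22 mm wide; open, the fingers measure 114 mm over their backs; the gripper's body (76 mm by 85 mm) begins 54 mm behind the grasp point. The pads swing forward as they close: fully open they stand 13 mm farther back than shut.
Start: joints at [-1.28, 0.091, 1.231, -0, 1.82, -0.057], TCP at [204.498, -564.089, 231.275] pointing down, gripper open.
Joint ranges: [-2.87, 2.87], [-0.86, 2.18], [0.17, 2.46], [-1.51, 4.65], [0.06, 2.69], [-2.65, 2.65]. Speed limits (rad/s): [2.57, 2.57, 3.01, 3.14, 3.14, 3.14].

INTERFACE

Orientations are given as a unit quaternion [w, x, y, z].
In Python, from plant import arm, camera, camera_params gives the robot as it stands.
- The arm moves only by the shell command python3 -m jog 'ROWS' [FORCE]. ROWS is JSON, a list of rows, each an object of numbers: "jaw": the opening in per cent of the stroke, from 0 (shut) to 100 (fully open); "tx", "ty", "tz": the shift along the tool's x, y, z in m; "yaw": the turn about the tool's y in rad. A call has 1 to 10 rows; each row shifts and turns the commanded pose from where the row before left it, along the tool's axes as they then stand; what a row does not reach is not made up. A row lasts 1/10 s, in which the tool goes at most 50 mm and 8.59 degrees, less where a joint would pass 70% of its speed; a pose out of reach is approached as far as the arm can. A call with a gripper value outside its range is refused whole. The fingers move at their own pace and stop on an object; FORCE is the grip in N (left out, the last holds). Time passes only in rows, so rows that do not move let the fingers close. It gives the time, the measured TCP pose, the force and the opening at its end, in the units of the state.
- arm.observe(): the state, without advancing time (a new reading comes with each control period).
- camera(name): name is "side" or "top"; returns (picture, depth): 480x640x3 uint8, red, green, blue; 480x640 float32, mm along the optical axis (not along the pixel's ray), 0 where there is no reading.
- camera_params(name): a dict with "fov_y" (degrees; the focal length in pixels is half the picture's height over the tangent of half this angle, whatever the lens; pixels are square), "cx", "cy" (the principal point, pixels), "R" (3x3) and "t" (3): a world point X has camera coordinates R X + t. Camera axes: x right, y down, z forward; pixel columns grow to the right and rows downward; lengths in mm; the calibration is good to about 2 mm. A picture is of the moment at which its call begins. camera_params takes no time and is no camera call.
- arm.sign_off(): hands the job in, once; it reports no verdict.
The state is a dict: "time_s": time; "joint_pos": joint angles; "qvel": joint speeds; "joint_efforts": joint torques, N m; "tool_pos": TCP position; "tool_rot": TCP orientation; "wrist_force": force on the tool from outside, world axes, zero at the start; "wrist_torque": the same for the moment, N m; "grip_width": opening from 0.0 (shut) to 1.0 (fully open).
Only numpy, scipy, OpenCV 4.12 (cv2) and the standard library are available. Lean on these libraries where they do the work, as an engineer would, in place of code of your own. Each camera call takes 0.05 s, during which the arm holds its last target.

## Working session

There is one attempt and no reset: what is moved stays moved. The work goes in short steps, Python scripts to look and compute and a shell command to move; the robot and the scene stay as the last step left them, time stands still between calls to the robot, and variables do not carry over. Pictures are saved under pics/ and viewed, and the job is handed in when it is done.

```bash
mkdir -p pics; ls; python3 - <<'E'
from plant import arm,camera,camera_params
import cv2,numpy as np
s=arm.observe();print(s)
for n in("top","side"):
    p,d=camera(n);cv2.imwrite(f"pics/{n}0.png",p[:,:,::-1]);np.save(f"pics/{n}0.npy",d);print(n,camera_params(n))
print(arm.hold_point_z)
E
```

```text
pics
{'time_s': 0.0, 'joint_pos': array([-1.27969611e+00,  9.18573629e-02,  1.23189018e+00,  6.92662372e-06,
        1.81981625e+00, -5.66695747e-02]), 'qvel': array([ 0.00042336,  0.0001307 , -0.0003337 ,  0.0006342 ,  0.00045929,
       -0.00103092]), 'joint_efforts': array([-9.86514206e-04, -4.58740568e+01, -4.18020988e+01, -2.04265793e-04,
        1.19657465e-02,  1.93695172e-06]), 'tool_pos': array([ 204.41555725, -563.79675798,  230.1493526 ]), 'tool_rot': array([ 0.57939872, -0.57853144,  0.40649993, -0.40540881]), 'wrist_force': array([0.43521865, 0.13745919, 0.38194929]), 'wrist_torque': array([0.00797444, 0.01153126, 0.02392825]), 'grip_width': 1.0043123000661964}
top {'fov_y': 42.5939317458114, 'cx': 306.0015590702758, 'cy': 243.4708647529787, 'R': array([[ 0.0030796 , -0.99994594, -0.00993092],
       [-0.99583934, -0.00216219, -0.09110063],
       [ 0.09107423,  0.01017016, -0.99579217]]), 't': array([ 148.32511699,  546.56857783, 1783.19571122])}
side {'fov_y': 44.63353792967194, 'cx': 317.05163090633016, 'cy': 229.9075187843496, 'R': array([[ 0.99843619,  0.0554567 , -0.0070519 ],
       [ 0.02949892, -0.62979699, -0.77619944],
       [-0.04748673,  0.77477759, -0.63044802]]), 't': array([-534.31742016,  111.40266906, 1267.50554462])}
-18.700000000000003
```

View pics/top0.png

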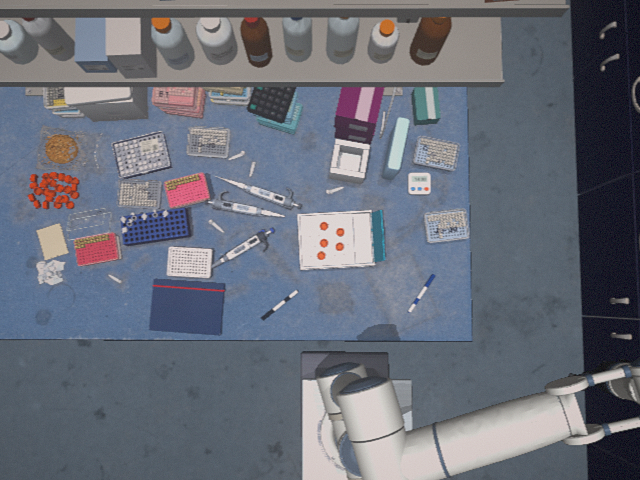

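View pics/side0.png

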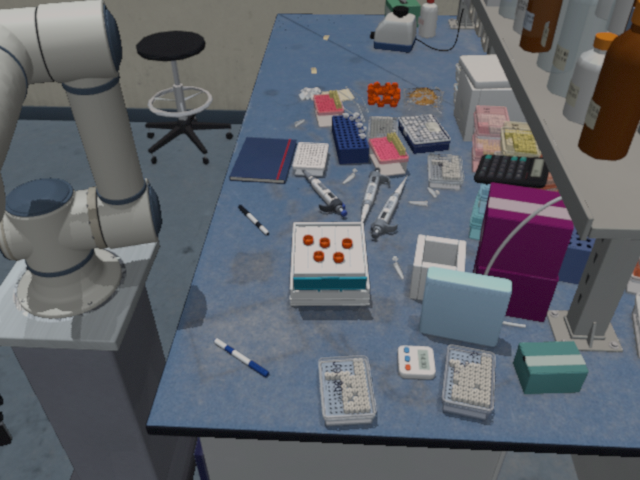

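The top view shows the tray at about (298–384, 210–268), with the trough and teal lid on its right side (world -y) and the caps at (320–341, 226–256). Next I'll measure these positions.

```bash
cat > h.py <<'E'
import numpy as np,cv2
from plant import arm,camera,camera_params
def ray(name,u,v,z):
    P=camera_params(name);f=240/np.tan(np.radians(P['fov_y'])/2)
    d=np.array([(u-P['cx'])/f,(v-P['cy'])/f,1]);R=np.array(P['R']);C=-R.T@P['t'];w=R.T@d
    return C+w*(z-C[2])/w[2]
def proj(name,X):
    P=camera_params(name);f=240/np.tan(np.radians(P['fov_y'])/2)
    c=np.array(P['R'])@X+P['t'];return P['cx']+f*c[0]/c[2],P['cy']+f*c[1]/c[2]
def cloud(name,d):
    P=camera_params(name);f=240/np.tan(np.radians(P['fov_y'])/2)
    v,u=np.mgrid[:480,:640];c=np.stack([(u-P['cx'])/f*d,(v-P['cy'])/f*d,d],-1)
    return (c-P['t'])@np.array(P['R'])
def orange(name,p,box,z):
    h=cv2.cvtColor(p,cv2.COLOR_RGB2HSV);m=((h[...,0]<14)&(h[...,1]>140)&(h[...,2]>90)).astype(np.uint8)
    k=np.zeros_like(m);x0,y0,x1,y1=box;k[y0:y1,x0:x1]=m[y0:y1,x0:x1]
    n,l,s,c=cv2.connectedComponentsWithStats(k)
    return [(c[i].round(1),s[i,4],ray(name,*c[i],z).round(1)) for i in range(1,n) if s[i,4]>8]
E
python3 - <<'E'
from h import *
p=cv2.imread('pics/top0.png')[:,:,::-1];d=np.load('pics/top0.npy')
for r in orange('top',p,(298,205,390,272),42+9):print(r)
p2=cv2.imread('pics/side0.png')[:,:,::-1]
for r in orange('side',p2,(285,215,375,310),42+9):print(r)
W=cloud('top',d)
# tray white mask
m=(W[...,2]>30)&(W[...,2]<70);m[:, :290]=0;m[:,390:]=0;m[:200]=0;m[275:]=0
pts=W[m][:,:2].astype(np.float32);print(len(pts),cv2.minAreaRect(pts))
ys,xs=np.nonzero(m);print(xs.min(),xs.max(),ys.min(),ys.max())
print('deck z',np.median(W[225:255,345:365,2]), W[240,295:392,2].round(0)); print(W[240,295:392,1].round(0))
c=cv2.resize(p[200:280,285:395,::-1],None,fx=7,fy=7,interpolation=cv2.INTER_CUBIC);cv2.imwrite('pics/crop0.png',c)
c=cv2.resize(p2[215:310,280:380,::-1],None,fx=6,fy=6,interpolation=cv2.INTER_CUBIC);cv2.imwrite('pics/crop0s.png',c)
E
```

```text
(array([323.5, 225.7]), np.int32(42), array([595.7,  98.9,  51. ]))
(array([339.9, 231.5]), np.int32(43), array([578.8,  51.2,  51. ]))
(array([323.3, 242.8]), np.int32(42), array([546. ,  99.3,  51. ]))
(array([339. , 246.3]), np.int32(42), array([535.8,  54. ,  51. ]))
(array([320.9, 255.2]), np.int32(42), array([509.9, 106.4,  51. ]))
(array([308. , 239.6]), np.int32(75), array([509.6, 104. ,  51. ]))
(array([324.2, 242.2]), np.int32(76), array([545.9,  96.6,  51. ]))
(array([346.7, 243. ]), np.int32(75), array([595.2,  96.4,  51. ]))
(array([318.4, 255.7]), np.int32(82), array([535.5,  51.5,  51. ]))
(array([338.1, 257.2]), np.int32(83), array([577.7,  48.7,  51. ]))
3427 ((579.072021484375, 68.26004028320312), (207.12860107421875, 246.24588012695312), 3.7959542274475098)
290 378 200 268
deck z 29.605323117438843 [-10.   1.   1.  -1.  51.  51.  38.  44.  44.  30.  43.  35.  35.  43.
  44.  50.  42.  42.  43.  43.  37.  41.  48.  37.  42.  46.  54.  53.
  42.  48.  53.  45.  61.  47.  41.  40.  48.  35.  37.  44.  45.  36.
  46.  43.  43.  38.  36.  45.  45.  46.  31.  33.  37.  39.  40.  43.
  39.  42.  40.  27.  16.  29.  19.  26.  24.  17.  26.  19.  20.  27.
  22.  24.  19.  20.  17.  21.  18.  49.  49.  57.  61.  68.  69.  70.
  78.  84. 100. 104.  97. 117.   1.   5.  -5.   3.  -3.  -5.  -4.]
[ 183.  180.  177.  174.  170.  167.  164.  161.  158.  156.  153.  150.
  147.  144.  141.  138.  135.  132.  129.  126.  123.  120.  118.  115.
  112.  109.  106.  103.  100.   97.   95.   91.   89.   86.   83.   80.
   77.   74.   71.   68.   65.   62.   60.   56.   54.   50.   47.   45.
   42.   39.   36.   33.   30.   27.   24.   22.   18.   16.   13.    9.
    5.    3.   -1.   -3.   -6.   -9.  -12.  -15.  -18.  -20.  -24.  -27.
  -30.  -33.  -36.  -39.  -42.  -42.  -45.  -47.  -49.  -51.  -54.  -57.
  -59.  -61.  -62.  -64.  -68.  -69.  -85.  -88.  -92.  -94.  -97. -101.
 -104.]
```

View pics/crop0.png

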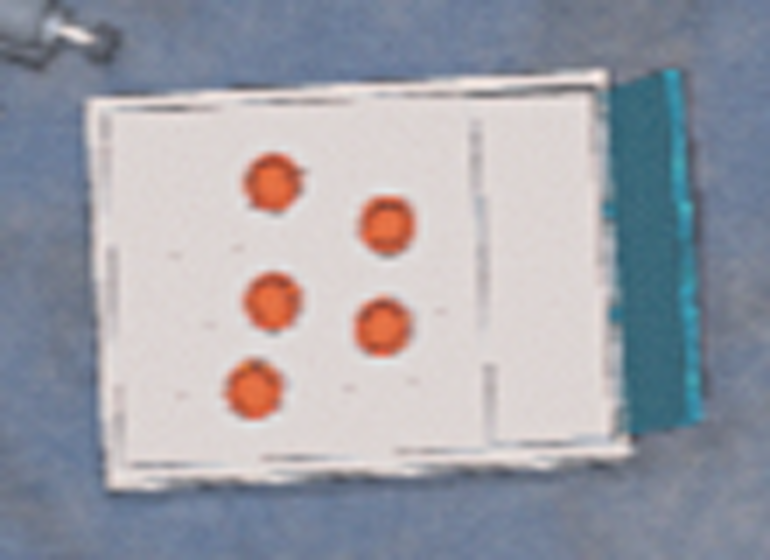

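View pics/crop0s.png

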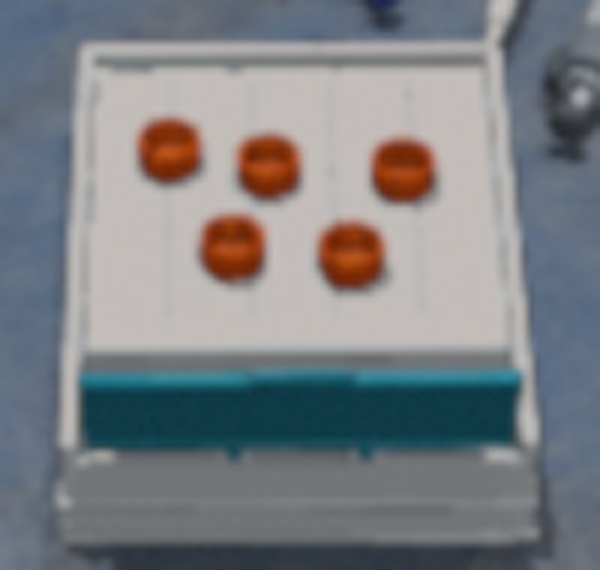

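```bash
cat >> h.py <<'E'
def fit(A,B):
    a=np.array(A,float);b=np.array(B,float);am,bm=a.mean(0),b.mean(0)
    H=(a-am).T@(b-bm);th=np.arctan2(H[0,1]-H[1,0],H[0,0]+H[1,1]);c,s=np.cos(th),np.sin(th)
    R=np.array([[c,-s],[s,c]]);t=bm-R@am;return th,t,(a@R.T+t-b)
E
python3 - <<'E'
from h import *
def cr(u,v): return ((u+.5)/7-.5+285,(v+.5)/7-.5+200)
def crs(u,v): return ((u+.5)/6-.5+280,(v+.5)/6-.5+215)
I=[cr(*c) for c in[(87,98),(108,488),(607,70),(632,455)]]
B=[ray('top',*i,51)[:2] for i in I];print(np.round(B,1))
A=[(80,105),(-80,105),(80,-111),(-80,-111)]
th,t,r=fit(A,B);print(th,t,r.round(1))
S=[crs(*c) for c in[(83,43),(500,42)]]
BS=[ray('side',*i,51)[:2] for i in S];print(np.round(BS,1))
# deck edge line in top crop at z42: 
for c in[(476,120),(489,440)]:print('edge',ray('top',*cr(*c),42).round(1))
for c in[(85,353),(512,353)]:print('edge s',ray('side',*crs(*c),42).round(1))
caps=np.array([[595.5,97.7],[578.3,50],[546,98],[535.7,52.8],[509.8,105.2]])
c,s=np.cos(th),np.sin(th);R=np.array([[c,-s],[s,c]])
print(((caps-t)@R).round(1))
# lid free edge top corners
for a in (1.9,2.0,2.1,2.2):
  for x in(72,-72):
    X=np.r_[R@[x,-109+62*np.cos(a)]+t,44.5+62*np.sin(a)];print(a,x,np.round(proj('top',X),1),np.round(proj('side',X),1))
print([np.round(cr(*q),1) for q in[(680,72),(703,422)]],[np.round(crs(*q),1) for q in[(82,375),(518,375)]])
E
```

```text
[[631.2 176. ]
 [469.  166.6]
 [643.3 -40.1]
 [483.2 -49.3]]
0.059643873702794656 [556.48211587  66.28802834] [[-1.1 -0.1]
 [ 1.4 -0.3]
 [-0.3  0.3]
 [ 0.1  0. ]]
[[472.  165.9]
 [631.1 173.9]]
edge [623.5  13.8  42. ]
edge [489.8   8.9  42. ]
edge s [486.5   3.7  42. ]
edge s [634.8  10.8  42. ]
[[ 40.8  29. ]
 [ 20.8 -17.6]
 [ -8.6  32.3]
 [-21.5 -12.2]
 [-44.3  41.6]]
1.9 72 [379.5 209.4] [367.3 274.9]
1.9 -72 [383.  260.3] [292.6 275.5]
2.0 72 [381.5 209.4] [367.4 277.8]
2.0 -72 [384.9 260.2] [292.5 278.4]
2.1 72 [383.3 209.5] [367.5 280.9]
2.1 -72 [386.8 260.2] [292.5 281.5]
2.2 72 [385.  209.5] [367.7 284.1]
2.2 -72 [388.5 260.1] [292.5 284.7]
[array([381.7, 209.9]), array([385. , 259.9])] [array([293.2, 277.1]), array([365.9, 277.1])]
```

```bash
cat >> h.py <<'E'
from scipy.spatial.transform import Rotation as Ro
TH=0.0597;T=np.array([556.5,65.6]);RT=np.array([[np.cos(TH),-np.sin(TH)],[np.sin(TH),np.cos(TH)]])
def state():
    s=arm.observe();q=s['tool_rot'];R=Ro.from_quat([q[1],q[2],q[3],q[0]]).as_matrix()
    p=s['tool_pos'];l=RT.T@(p[:2]-T);xt=RT.T@R[:2,0];zt=RT.T@R[:2,2]
    print('t',round(s['time_s'],2),'tray xy',l.round(1),'z',p[2].round(1),'tool x dir deg',np.degrees(np.arctan2(xt[1],xt[0])).round(1),'tool z deg',np.degrees(np.arctan2(zt[1],zt[0])).round(1),'down',R[:,1].round(3),'F',s['wrist_force'].round(1),'grip',round(s['grip_width'],3))
    return p,R,l
def plan(*wp):
    """wp: (x,y,z) tray targets at current orientation -> tool deltas (m) cumulative from now"""
    p,R,l=state()
    for w in wp:
        W=np.r_[RT@np.array(w[:2])+T,w[2]];print(w,'tx ty tz mm',(R.T@(W-p)).round(1),'world',W.round(0));p=W
E
python3 - <<'E'
from h import *
plan((35,8,150))
E
```

```text
t 0.1 tray xy [-389.  -607.3] z 230.2 tool x dir deg -73.5 tool z deg 16.5 down [-0.001  0.002 -1.   ] F [0.5 0.7 0.5] grip 1.006
(35, 8, 150) tx ty tz mm [-469.3   81.1  581.3] world [591.  76. 150.]
```

```bash
python3 -m jog '[{"jaw":0,"yaw":-0.128},{"jaw":0,"yaw":-0.128},{"jaw":0,"yaw":-0.128},{"jaw":0,"yaw":-0.128},{"jaw":0,"yaw":-0.128},{"jaw":0,"yaw":-0.128},{"jaw":0,"yaw":-0.128},{"jaw":0,"yaw":-0.128},{"jaw":0,"yaw":-0.128},{"jaw":0,"yaw":-0.128}]'; python3 - <<'E'
from h import *
plan((20.8,10,150),(20.8,10,70),(20.8,10,47))
E
```

```text
t 0.1 tray xy [-389.  -607.3] z 230.2 tool x dir deg -73.5 tool z deg 16.5 down [-0.001  0.002 -1.   ] F [0.5 0.7 0.5] grip 1.006
(20.8, 10, 150) tx ty tz mm [-475.3   81.1  568.3] world [577.  77. 150.]
(20.8, 10, 70) tx ty tz mm [ 0.1 80.  -0. ] world [577.  77.  70.]
(20.8, 10, 47) tx ty tz mm [ 0. 23. -0.] world [577.  77.  47.]validation failed for argument at $[0]...
```

```bash
python3 -m jog '[{"jaw":0,"tx":0,"ty":0,"tz":0,"yaw":-0.128}]'; python3 -m jog --help | head -20
```

```text
time_s: 0.2
tool_pos: [204.4, -563.9, 230.5]
tool_rot: [0.604, -0.604, 0.368, -0.367]
wrist_force: [0.2, 0.3, -0.5]
grip_width: 0.856invalid input: not JSON, or not a number
```

```bash
python3 -m jog '[{"jaw":0,"tx":0,"ty":0,"tz":0,"yaw":-0.128},{"jaw":0,"tx":0,"ty":0,"tz":0,"yaw":-0.128},{"jaw":0,"tx":0,"ty":0,"tz":0,"yaw":-0.128},{"jaw":0,"tx":0,"ty":0,"tz":0,"yaw":-0.128},{"jaw":0,"tx":0,"ty":0,"tz":0,"yaw":-0.128},{"jaw":0,"tx":0,"ty":0,"tz":0,"yaw":-0.128},{"jaw":0,"tx":0,"ty":0,"tz":0,"yaw":-0.128},{"jaw":0,"tx":0,"ty":0,"tz":0,"yaw":-0.128},{"jaw":0,"tx":0,"ty":0,"tz":0,"yaw":-0.128}]'; python3 - <<'E'
from h import *
plan((20.8,10,150),(20.8,10,70),(20.8,10,47))
print(arm.observe()['joint_pos'].round(2))
E
```

```text
time_s: 1.1
tool_pos: [204.4, -563.9, 230.6]
tool_rot: [0.707, -0.706, -0.022, 0.022]
wrist_force: [0.9, -1.2, 1.1]
grip_width: 0.0
t 1.1 tray xy [-389.  -607.4] z 230.6 tool x dir deg 0.1 tool z deg 90.1 down [-0.     0.001 -1.   ] F [ 0.9 -1.2  1.1] grip 0.0
(20.8, 10, 150) tx ty tz mm [411.4  81.2 616.2] world [577.  77. 150.]
(20.8, 10, 70) tx ty tz mm [ 0.  80.  -0.1] world [577.  77.  70.]
(20.8, 10, 47) tx ty tz mm [ 0. 23. -0.] world [577.  77.  47.]
[-1.28  0.09  1.23 -0.    1.82 -1.34]
```

```bash
python3 -m jog '[{"jaw":0,"tx":0.025,"ty":0,"tz":0.038,"yaw":0},{"jaw":0,"tx":0.025,"ty":0,"tz":0.038,"yaw":0},{"jaw":0,"tx":0.025,"ty":0,"tz":0.038,"yaw":0},{"jaw":0,"tx":0.025,"ty":0,"tz":0.038,"yaw":0},{"jaw":0,"tx":0.025,"ty":0,"tz":0.038,"yaw":0},{"jaw":0,"tx":0.025,"ty":0,"tz":0.038,"yaw":0},{"jaw":0,"tx":0.025,"ty":0,"tz":0.038,"yaw":0},{"jaw":0,"tx":0.025,"ty":0,"tz":0.038,"yaw":0},{"jaw":0,"tx":0.025,"ty":0,"tz":0.038,"yaw":0},{"jaw":0,"tx":0.025,"ty":0,"tz":0.038,"yaw":0}]'; python3 - <<'E'
from h import *
plan((20.8,10,150),(20.8,10,70),(20.8,10,47))
E
```

```text
time_s: 2.1
tool_pos: [432.9, -168.6, 231.0]
tool_rot: [0.707, -0.707, -0.02, 0.02]
wrist_force: [0.9, -0.8, 0.3]
grip_width: -0.002
t 2.1 tray xy [-137.4 -226.5] z 231.0 tool x dir deg -0.2 tool z deg 89.8 down [-0.  0. -1.] F [ 0.9 -0.8  0.3] grip -0.002
(20.8, 10, 150) tx ty tz mm [157.5  81.  236.9] world [577.  77. 150.]
(20.8, 10, 70) tx ty tz mm [ 0. 80. -0.] world [577.  77.  70.]
(20.8, 10, 47) tx ty tz mm [ 0. 23. -0.] world [577.  77.  47.]
```

```bash
python3 -m jog '[{"jaw":0,"tx":0.026,"ty":0.008,"tz":0.039,"yaw":0},{"jaw":0,"tx":0.026,"ty":0.01,"tz":0.039,"yaw":0},{"jaw":0,"tx":0.026,"ty":0.01,"tz":0.039,"yaw":0},{"jaw":0,"tx":0.026,"ty":0.01,"tz":0.039,"yaw":0},{"jaw":0,"tx":0.026,"ty":0.01,"tz":0.039,"yaw":0},{"jaw":0,"tx":0.026,"ty":0.01,"tz":0.039,"yaw":0},{"jaw":0,"tx":0.001,"ty":0.04,"tz":0.003,"yaw":0},{"jaw":0,"tx":0,"ty":0.04,"tz":0,"yaw":0},{"jaw":0,"tx":0,"ty":0.02,"tz":0,"yaw":0},{"jaw":0,"tx":0,"ty":0,"tz":0,"yaw":0}]'; python3 - <<'E'
from h import *
plan((20.8,10,47),(20.8,-48,47))
for n in("top","side"):
    p,d=camera(n);b=(200,280,285,395) if n=='top' else (180,310,270,390)
    c=cv2.resize(p[b[0]:b[1],b[2]:b[3],::-1],None,fx=4.6,fy=4.6,interpolation=cv2.INTER_CUBIC);cv2.imwrite(f'pics/a_{n}.png',c)
E
```

```text
time_s: 3.1
tool_pos: [572.8, 75.1, 68.0]
tool_rot: [-0.707, 0.707, 0.017, -0.024]
wrist_force: [-0.9, 0.3, -0.2]
grip_width: 0.001
t 3.1 tray xy [16.9  8.5] z 68.0 tool x dir deg -0.1 tool z deg 89.9 down [-0.009 -0.001 -1.   ] F [-0.9  0.3 -0.2] grip 0.001
(20.8, 10, 47) tx ty tz mm [ 4.1 21.   1.5] world [577.  77.  47.]
(20.8, -48, 47) tx ty tz mm [  0.1   0.  -58. ] world [580.  19.  47.]
```

View pics/a_side.png

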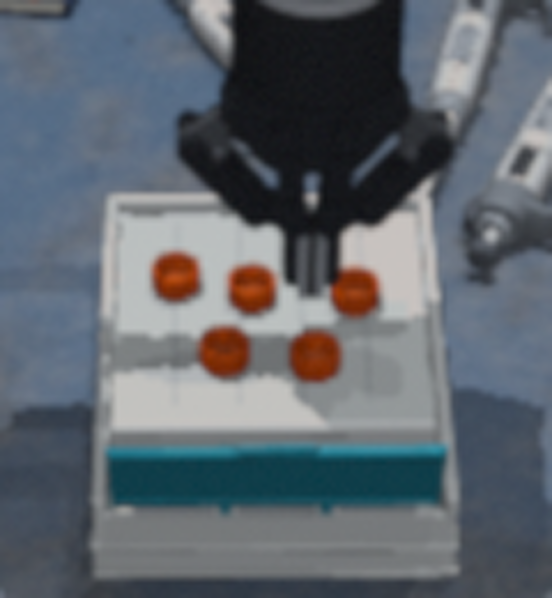

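View pics/a_top.png

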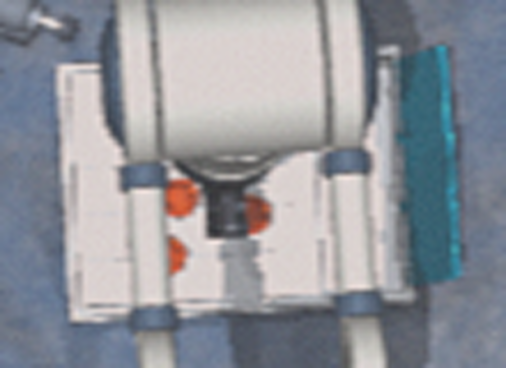

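The side view shows the shut fingers (285–338, 295) about 25 mm wide, standing behind cap 2 at (315, 355). All the other caps are clear. Now I'll lower.

```bash
python3 -m jog '[{"jaw":0,"tx":0.002,"ty":0.01,"tz":0.001,"yaw":0},{"jaw":0,"tx":0.001,"ty":0.01,"tz":0,"yaw":0},{"jaw":0,"tx":0,"ty":0,"tz":0,"yaw":0}]'; python3 - <<'E'
from h import *
plan((20.8,10,47),(20.8,-48,47))
E
```

```text
time_s: 3.5
tool_pos: [578.2, 76.1, 52.0]
tool_rot: [-0.707, 0.707, 0.02, -0.021]
wrist_force: [-0.8, -0.2, -1.1]
grip_width: 0.002
t 3.5 tray xy [22.2  9.2] z 52.0 tool x dir deg -0.2 tool z deg 89.8 down [-0.002 -0.    -1.   ] F [-0.8 -0.2 -1.1] grip 0.002
(20.8, 10, 47) tx ty tz mm [-1.4  5.   0.8] world [577.  77.  47.]
(20.8, -48, 47) tx ty tz mm [  0.2   0.  -58. ] world [580.  19.  47.]
```

```bash
python3 -m jog '[{"jaw":0,"tx":-0.001,"ty":0.004,"tz":0,"yaw":0},{"jaw":0,"tx":0,"ty":0,"tz":-0.004,"yaw":0},{"jaw":0,"tx":0,"ty":0,"tz":-0.006,"yaw":0},{"jaw":0,"tx":0,"ty":0,"tz":-0.006,"yaw":0},{"jaw":0,"tx":0,"ty":0,"tz":-0.006,"yaw":0},{"jaw":0,"tx":0,"ty":0,"tz":-0.006,"yaw":0}]'; python3 - <<'E'
from h import *
plan((20.8,-52,47))
p,d=camera('side');b=(180,310,270,390)
c=cv2.resize(p[b[0]:b[1],b[2]:b[3],::-1],None,fx=4.6,fy=4.6,interpolation=cv2.INTER_CUBIC);cv2.imwrite(f'pics/b_side.png',c)
E
```

```text
time_s: 4.1
tool_pos: [579.3, 47.5, 49.5]
tool_rot: [-0.707, 0.707, 0.02, -0.02]
wrist_force: [-0.3, -0.2, 0.0]
grip_width: -0.0
t 4.1 tray xy [ 21.7 -19.4] z 49.5 tool x dir deg -0.2 tool z deg 89.8 down [ 0. -0. -1.] F [-0.3 -0.2  0. ] grip -0.0
(20.8, -52, 47) tx ty tz mm [ -0.8   2.5 -32.6] world [580.  15.  47.]
```

View pics/b_side.png

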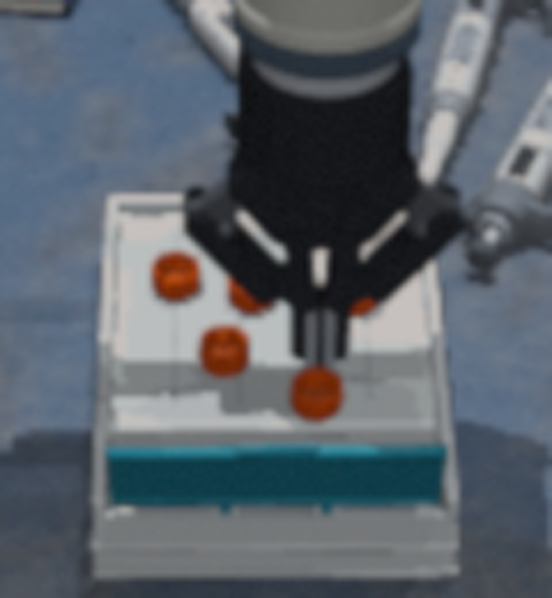

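The cap slides in front of the fingers, now at (316, 392). The finger sits about 2 mm right of its centre, so I'll correct that and continue.

```bash
python3 -m jog '[{"jaw":0,"tx":-0.002,"ty":0.002,"tz":-0.004,"yaw":0},{"jaw":0,"tx":0,"ty":0,"tz":-0.006,"yaw":0},{"jaw":0,"tx":0,"ty":0,"tz":-0.006,"yaw":0},{"jaw":0,"tx":0,"ty":0,"tz":-0.006,"yaw":0},{"jaw":0,"tx":0,"ty":0,"tz":-0.006,"yaw":0},{"jaw":0,"tx":0,"ty":0,"tz":-0.006,"yaw":0},{"jaw":0,"tx":0,"ty":0,"tz":-0.005,"yaw":0},{"jaw":0,"tx":0,"ty":0,"tz":0,"yaw":0}]'; python3 - <<'E'
from h import *
plan((20.8,-52,47))
p,d=camera('side');b=(180,310,270,390)
c=cv2.resize(p[b[0]:b[1],b[2]:b[3],::-1],None,fx=4.6,fy=4.6,interpolation=cv2.INTER_CUBIC);cv2.imwrite(f'pics/c_side.png',c)
E
```

```text
time_s: 4.95
tool_pos: [579.5, 8.4, 47.3]
tool_rot: [-0.707, 0.707, 0.02, -0.02]
wrist_force: [-1.0, -0.6, -0.1]
grip_width: -0.0
t 4.95 tray xy [ 19.6 -58.4] z 47.3 tool x dir deg -0.2 tool z deg 89.8 down [ 0. -0. -1.] F [-1.  -0.6 -0.1] grip -0.0
(20.8, -52, 47) tx ty tz mm [1.2 0.3 6.4] world [580.  15.  47.]
```

View pics/c_side.png

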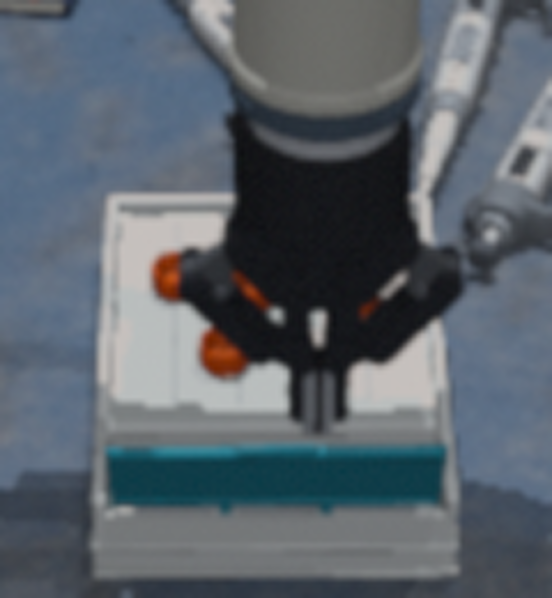

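The cap went over the edge and no longer shows on the deck. Next is cap 4, approached on a diagonal.

```bash
python3 -m jog '[{"jaw":0,"tx":0,"ty":-0.02,"tz":0,"yaw":0},{"jaw":0,"tx":0,"ty":-0.02,"tz":0,"yaw":-0.145},{"jaw":0,"tx":0,"ty":0,"tz":0,"yaw":-0.145},{"jaw":0,"tx":0,"ty":0,"tz":0,"yaw":-0.145},{"jaw":0,"tx":0,"ty":0,"tz":0,"yaw":0}]'; python3 - <<'E'
from h import *
plan((-32.8,12.4,80),(-32.8,12.4,47))
E
```

```text
time_s: 5.5
tool_pos: [579.5, 9.5, 87.5]
tool_rot: [0.686, -0.686, -0.173, 0.173]
wrist_force: [0.1, 1.0, -0.2]
grip_width: -0.001
t 5.5 tray xy [ 19.6 -57.4] z 87.5 tool x dir deg 24.9 tool z deg 114.9 down [ 0.  0. -1.] F [ 0.1  1.  -0.2] grip -0.001
(-32.8, 12.4, 80) tx ty tz mm [-18.2   7.5  85.3] world [523.  76.  80.]
(-32.8, 12.4, 47) tx ty tz mm [-0. 33.  0.] world [523.  76.  47.]
```

```bash
python3 -m jog '[{"jaw":0,"tx":-0.006,"ty":0,"tz":0.028,"yaw":0},{"jaw":0,"tx":-0.006,"ty":0.003,"tz":0.028,"yaw":0},{"jaw":0,"tx":-0.006,"ty":0.004,"tz":0.029,"yaw":0},{"jaw":0,"tx":0,"ty":0,"tz":0,"yaw":0},{"jaw":0,"tx":0,"ty":0,"tz":0,"yaw":0}]'; python3 - <<'E'
from h import *
plan((-32.8,12.4,60),(-32.8,12.4,47))
p,d=camera('side');b=(180,310,270,390)
c=cv2.resize(p[b[0]:b[1],b[2]:b[3],::-1],None,fx=4.6,fy=4.6,interpolation=cv2.INTER_CUBIC);cv2.imwrite(f'pics/d_side.png',c)
E
```

```text
time_s: 6.0
tool_pos: [523.3, 76.0, 80.3]
tool_rot: [-0.686, 0.686, 0.172, -0.172]
wrist_force: [1.1, -0.1, 0.1]
grip_width: 0.004
t 6.0 tray xy [-32.5  12.3] z 80.3 tool x dir deg 24.7 tool z deg 114.7 down [ 0. -0. -1.] F [ 1.1 -0.1  0.1] grip 0.004
(-32.8, 12.4, 60) tx ty tz mm [-0.2 20.3  0.2] world [523.  76.  60.]
(-32.8, 12.4, 47) tx ty tz mm [-0. 13.  0.] world [523.  76.  47.]
```

View pics/d_side.png

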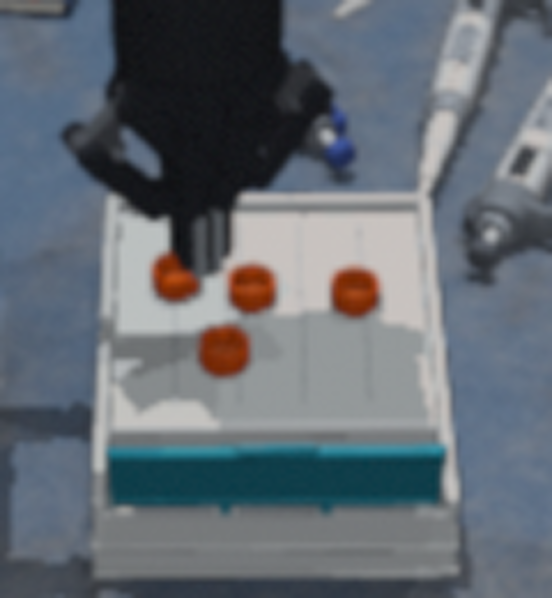

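The fingers hang above the gap between the left, middle and front caps, so I'll lower and push along the diagonal.

```bash
python3 -m jog '[{"jaw":0,"tx":0,"ty":0.012,"tz":0,"yaw":0},{"jaw":0,"tx":0,"ty":0.012,"tz":0,"yaw":0},{"jaw":0,"tx":0,"ty":0.009,"tz":0,"yaw":0},{"jaw":0,"tx":0,"ty":0,"tz":0,"yaw":0},{"jaw":0,"tx":0,"ty":0,"tz":0,"yaw":0}]'; python3 - <<'E'
from h import *
plan((-32.8,12.4,47))
p,d=camera('side');b=(180,310,270,390)
c=cv2.resize(p[b[0]:b[1],b[2]:b[3],::-1],None,fx=4.6,fy=4.6,interpolation=cv2.INTER_CUBIC);cv2.imwrite(f'pics/e_side.png',c)
E
```

```text
time_s: 6.55
tool_pos: [523.2, 75.4, 46.6]
tool_rot: [0.686, -0.686, -0.172, 0.172]
wrist_force: [0.2, 0.1, 1.6]
grip_width: 0.002
t 6.55 tray xy [-32.7  11.8] z 46.6 tool x dir deg 24.7 tool z deg 114.7 down [-0.001 -0.    -1.   ] F [0.2 0.1 1.6] grip 0.002
(-32.8, 12.4, 47) tx ty tz mm [ 0.2 -0.4  0.6] world [523.  76.  47.]
```

View pics/e_side.png

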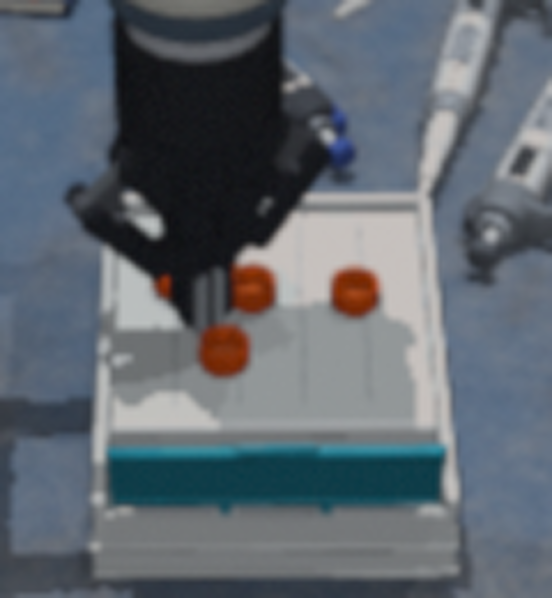

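```bash
python3 -m jog '[{"jaw":0,"tx":0,"ty":0,"tz":-0.004,"yaw":0},{"jaw":0,"tx":0,"ty":0,"tz":-0.006,"yaw":0},{"jaw":0,"tx":0,"ty":0,"tz":-0.006,"yaw":0},{"jaw":0,"tx":0,"ty":0,"tz":-0.006,"yaw":0},{"jaw":0,"tx":0,"ty":0,"tz":-0.006,"yaw":0},{"jaw":0,"tx":0,"ty":0,"tz":-0.006,"yaw":0}]'; python3 - <<'E'
from h import *
plan((0,-58,47))
p,d=camera('side');b=(180,310,270,390)
c=cv2.resize(p[b[0]:b[1],b[2]:b[3],::-1],None,fx=4.6,fy=4.6,interpolation=cv2.INTER_CUBIC);cv2.imwrite(f'pics/f_side.png',c)
E
```

```text
time_s: 7.2
tool_pos: [539.8, 45.1, 47.3]
tool_rot: [-0.686, 0.686, 0.172, -0.172]
wrist_force: [0.1, 0.5, -0.3]
grip_width: 0.002
t 7.2 tray xy [-17.9 -19.5] z 47.3 tool x dir deg 24.8 tool z deg 114.8 down [ 0.  0. -1.] F [ 0.1  0.5 -0.3] grip 0.002
(0, -58, 47) tx ty tz mm [  0.1   0.3 -42.5] world [560.   8.  47.]
```

View pics/f_side.png

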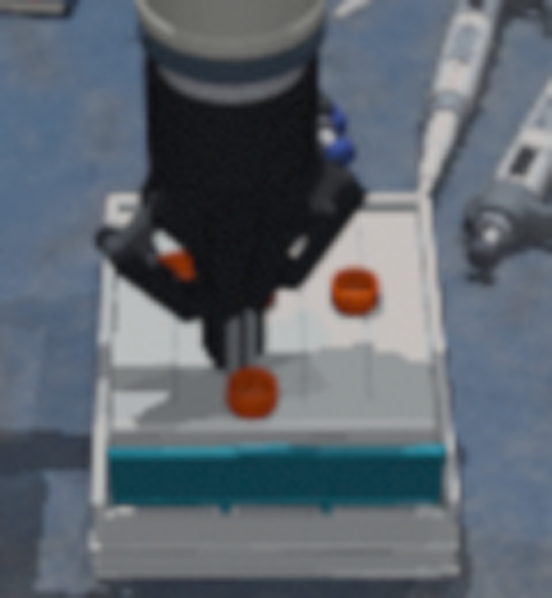

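Cap 4 follows, now at (252, 392). Continuing over the edge, then lifting.

```bash
python3 -m jog '[{"jaw":0,"tx":0,"ty":0,"tz":-0.006,"yaw":0},{"jaw":0,"tx":0,"ty":0,"tz":-0.006,"yaw":0},{"jaw":0,"tx":0,"ty":0,"tz":-0.006,"yaw":0},{"jaw":0,"tx":0,"ty":0,"tz":-0.006,"yaw":0},{"jaw":0,"tx":0,"ty":0,"tz":-0.006,"yaw":0},{"jaw":0,"tx":0,"ty":0,"tz":-0.006,"yaw":0},{"jaw":0,"tx":0,"ty":0,"tz":-0.006,"yaw":0},{"jaw":0,"tx":0,"ty":0,"tz":0,"yaw":0},{"jaw":0,"tx":0,"ty":-0.02,"tz":0,"yaw":0.145},{"jaw":0,"tx":0,"ty":-0.02,"tz":0,"yaw":0.145}]'; python3 - <<'E'
from h import *
plan((42,56,80))
p,d=camera('side');b=(180,310,270,390)
c=cv2.resize(p[b[0]:b[1],b[2]:b[3],::-1],None,fx=4.6,fy=4.6,interpolation=cv2.INTER_CUBIC);cv2.imwrite(f'pics/g_side.png',c)
E
```

```text
time_s: 8.25
tool_pos: [558.6, 8.7, 86.8]
tool_rot: [0.704, -0.704, -0.068, 0.07]
wrist_force: [0.8, 0.1, 0.4]
grip_width: -0.003
t 8.25 tray xy [ -1.3 -56.9] z 86.8 tool x dir deg 7.8 tool z deg 97.8 down [-0.002  0.    -1.   ] F [0.8 0.1 0.4] grip -0.003
(42, 56, 80) tx ty tz mm [ 58.2   6.8 106. ] world [595. 124.  80.]
```

View pics/g_side.png

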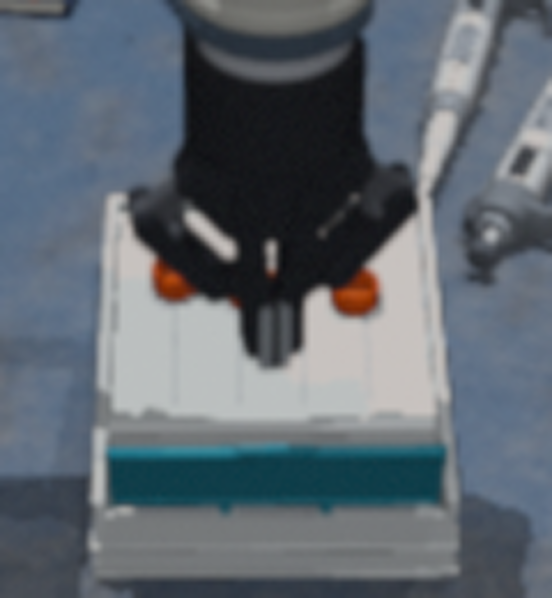

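Both front caps are off the deck. Next is cap 1, on the right at (355, 291).

```bash
python3 - <<'E'
from h import *
plan((37,56,80),(37,56,47))
E
python3 -m jog '[{"jaw":0,"tx":0.018,"ty":0,"tz":0.035,"yaw":0},{"jaw":0,"tx":0.018,"ty":0,"tz":0.035,"yaw":0},{"jaw":0,"tx":0.017,"ty":0,"tz":0.036,"yaw":0},{"jaw":0,"tx":0,"ty":0.01,"tz":0,"yaw":0},{"jaw":0,"tx":0,"ty":0,"tz":0,"yaw":0},{"jaw":0,"tx":0,"ty":0,"tz":0,"yaw":0}]'; python3 - <<'E'
from h import *
plan((37,56,47))
E
```

```text
t 8.3 tray xy [  0.8 -57.1] z 91.7 tool x dir deg 7.4 tool z deg 97.4 down [ 0.005 -0.    -1.   ] F [ 1.3 -0.1  3.7] grip 0.001
(37, 56, 80) tx ty tz mm [ 50.4  11.8 107.5] world [590. 124.  80.]
(37, 56, 47) tx ty tz mm [-0.1 33.   0. ] world [590. 124.  47.]
time_s: 8.9
tool_pos: [589.4, 122.3, 76.4]
tool_rot: [-0.703, 0.704, 0.071, -0.072]
wrist_force: [-0.2, -0.5, -1.1]
grip_width: 0.0
t 8.9 tray xy [36.2 54.7] z 76.4 tool x dir deg 8.2 tool z deg 98.2 down [-0.002 -0.001 -1.   ] F [-0.2 -0.5 -1.1] grip 0.0
(37, 56, 47) tx ty tz mm [ 1.  29.4  1.2] world [590. 124.  47.]
```

```bash
python3 -m jog '[{"jaw":0,"tx":0.001,"ty":0.01,"tz":0.002,"yaw":0},{"jaw":0,"tx":0,"ty":0.01,"tz":0,"yaw":0},{"jaw":0,"tx":0,"ty":0.009,"tz":0,"yaw":0},{"jaw":0,"tx":0,"ty":0,"tz":0,"yaw":0},{"jaw":0,"tx":0,"ty":0,"tz":-0.004,"yaw":0},{"jaw":0,"tx":0,"ty":0,"tz":-0.006,"yaw":0},{"jaw":0,"tx":0,"ty":0,"tz":-0.006,"yaw":0},{"jaw":0,"tx":0,"ty":0,"tz":-0.006,"yaw":0}]'; python3 - <<'E'
from h import *
plan((53,-58,47))
p,d=camera('side');b=(180,310,270,390)
c=cv2.resize(p[b[0]:b[1],b[2]:b[3],::-1],None,fx=4.6,fy=4.6,interpolation=cv2.INTER_CUBIC);cv2.imwrite(f'pics/i_side.png',c)
E
```

```text
time_s: 9.7
tool_pos: [595.4, 103.0, 48.8]
tool_rot: [-0.703, 0.704, 0.072, -0.071]
wrist_force: [0.4, 0.3, -0.2]
grip_width: -0.003
t 9.7 tray xy [41.1 35. ] z 48.8 tool x dir deg 8.1 tool z deg 98.1 down [ 0.001 -0.    -1.   ] F [ 0.4  0.3 -0.2] grip -0.003
(53, -58, 47) tx ty tz mm [ -1.4   1.8 -93.8] world [613.  11.  47.]
```

View pics/i_side.png

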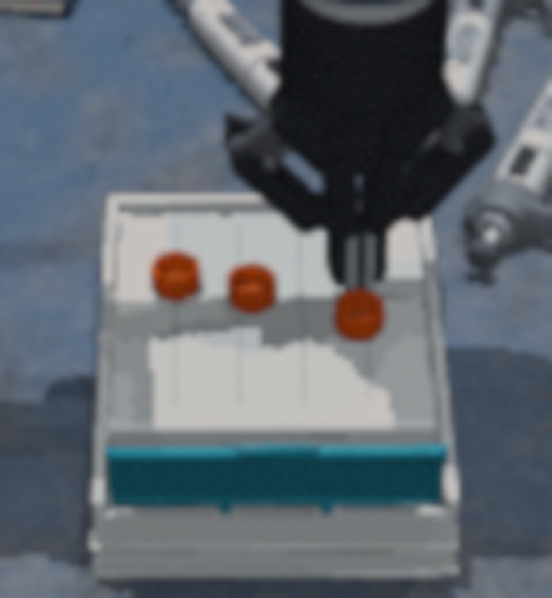

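The cap at (359, 314) is centred on the fingers and moving, so I'll continue.

```bash
python3 -m jog '[{"jaw":0,"tx":0,"ty":0.001,"tz":-0.006,"yaw":0},{"jaw":0,"tx":0,"ty":0,"tz":-0.007,"yaw":0},{"jaw":0,"tx":0,"ty":0,"tz":-0.007,"yaw":0},{"jaw":0,"tx":0,"ty":0,"tz":-0.007,"yaw":0},{"jaw":0,"tx":0,"ty":0,"tz":-0.007,"yaw":0},{"jaw":0,"tx":0,"ty":0,"tz":-0.007,"yaw":0},{"jaw":0,"tx":0,"ty":0,"tz":-0.007,"yaw":0}]'; python3 - <<'E'
from h import *
plan((53,-58,47))
p,d=camera('side');b=(180,310,270,390)
c=cv2.resize(p[b[0]:b[1],b[2]:b[3],::-1],None,fx=4.6,fy=4.6,interpolation=cv2.INTER_CUBIC);cv2.imwrite(f'pics/j_side.png',c)
E
```

```text
time_s: 10.45
tool_pos: [604.7, 56.1, 47.3]
tool_rot: [-0.704, 0.704, 0.071, -0.071]
wrist_force: [-0.1, -0.2, 0.5]
grip_width: 0.004
t 10.45 tray xy [ 47.6 -12.4] z 47.3 tool x dir deg 8.1 tool z deg 98.1 down [ 0. -0. -1.] F [-0.1 -0.2  0.5] grip 0.004
(53, -58, 47) tx ty tz mm [ -1.1   0.3 -45.9] world [613.  11.  47.]
```

View pics/j_side.png

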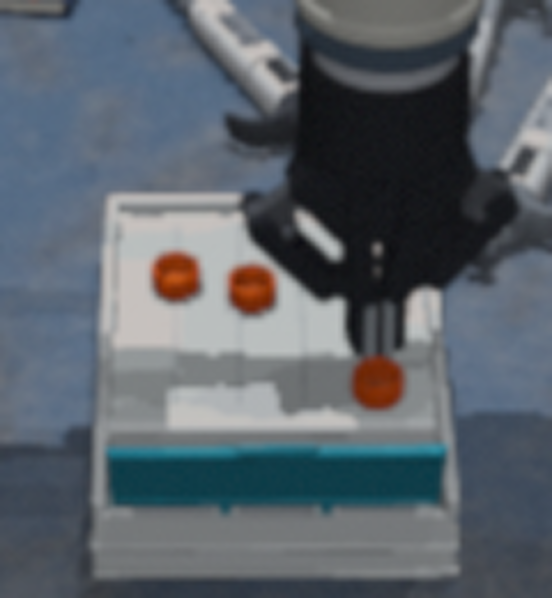

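```bash
python3 -m jog '[{"jaw":0,"tx":0,"ty":0,"tz":-0.007,"yaw":0},{"jaw":0,"tx":0,"ty":0,"tz":-0.007,"yaw":0},{"jaw":0,"tx":0,"ty":0,"tz":-0.007,"yaw":0},{"jaw":0,"tx":0,"ty":0,"tz":-0.007,"yaw":0},{"jaw":0,"tx":0,"ty":0,"tz":-0.007,"yaw":0},{"jaw":0,"tx":0,"ty":0,"tz":-0.007,"yaw":0},{"jaw":0,"tx":0,"ty":0,"tz":-0.004,"yaw":0},{"jaw":0,"tx":0,"ty":0,"tz":0,"yaw":0},{"jaw":0,"tx":0,"ty":-0.02,"tz":0,"yaw":0},{"jaw":0,"tx":0,"ty":-0.02,"tz":0,"yaw":0}]'
python3 -m jog '[{"jaw":0,"tx":0,"ty":0,"tz":0,"yaw":0.145},{"jaw":0,"tx":0,"ty":0,"tz":0,"yaw":0.145},{"jaw":0,"tx":0,"ty":0,"tz":0,"yaw":0}]'
python3 - <<'E'
from h import *
plan((-4.5,58,80))
p,d=camera('side');b=(180,310,270,390)
c=cv2.resize(p[b[0]:b[1],b[2]:b[3],::-1],None,fx=4.6,fy=4.6,interpolation=cv2.INTER_CUBIC);cv2.imwrite(f'pics/k_side.png',c)
E
```

```text
time_s: 11.5
tool_pos: [613.1, 11.9, 86.7]
tool_rot: [0.704, -0.703, -0.071, 0.072]
wrist_force: [1.4, -0.2, -0.1]
grip_width: -0.005
time_s: 11.8
tool_pos: [613.9, 11.9, 87.5]
tool_rot: [0.706, -0.706, 0.031, -0.032]
wrist_force: [-0.6, -0.3, -0.5]
grip_width: -0.001
t 11.8 tray xy [ 54.1 -57. ] z 87.5 tool x dir deg -8.5 tool z deg 81.5 down [ 0.  0. -1.] F [-0.6 -0.3 -0.5] grip -0.001
(-4.5, 58, 80) tx ty tz mm [-75.    7.5 105.1] world [549. 123.  80.]
```

View pics/k_side.png

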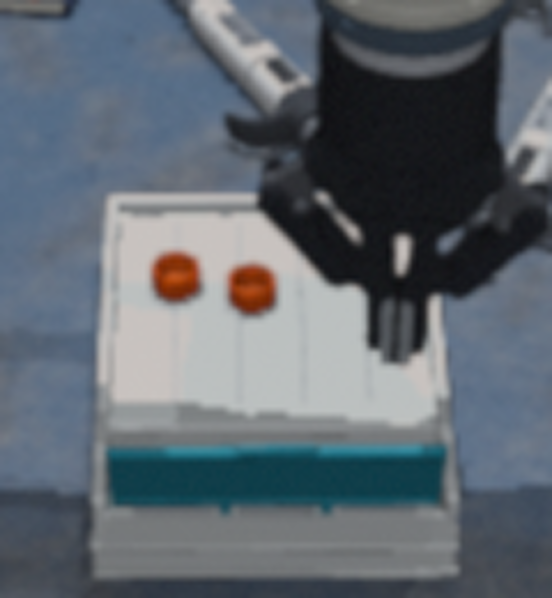

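```bash
python3 -m jog '[{"jaw":0,"tx":-0.025,"ty":0,"tz":0.035,"yaw":0},{"jaw":0,"tx":-0.025,"ty":0,"tz":0.035,"yaw":0},{"jaw":0,"tx":-0.025,"ty":0,"tz":0.036,"yaw":0},{"jaw":0,"tx":0,"ty":0.01,"tz":0,"yaw":0},{"jaw":0,"tx":0,"ty":0,"tz":0,"yaw":0},{"jaw":0,"tx":0,"ty":0,"tz":0,"yaw":0}]'; python3 - <<'E'
from h import *
plan((-4.5,59,47))
E
```

```text
time_s: 12.45
tool_pos: [548.5, 123.1, 76.8]
tool_rot: [-0.706, 0.707, -0.031, 0.03]
wrist_force: [-0.1, -0.5, 0.5]
grip_width: -0.004
t 12.45 tray xy [-4.5 57.9] z 76.8 tool x dir deg -8.4 tool z deg 81.6 down [-0.001 -0.001 -1.   ] F [-0.1 -0.5  0.5] grip -0.004
(-4.5, 59, 47) tx ty tz mm [-0.1 29.8  1.1] world [548. 124.  47.]
```

```bash
python3 -m jog '[{"jaw":0,"tx":0,"ty":0.01,"tz":0.001,"yaw":0},{"jaw":0,"tx":0,"ty":0.01,"tz":0,"yaw":0},{"jaw":0,"tx":0,"ty":0.009,"tz":0,"yaw":0},{"jaw":0,"tx":0,"ty":0,"tz":0,"yaw":0},{"jaw":0,"tx":0,"ty":0,"tz":-0.004,"yaw":0},{"jaw":0,"tx":0,"ty":0,"tz":-0.006,"yaw":0},{"jaw":0,"tx":0,"ty":0,"tz":-0.006,"yaw":0},{"jaw":0,"tx":0,"ty":0,"tz":-0.006,"yaw":0}]'; python3 - <<'E'
from h import *
plan((-22,-58,47))
p,d=camera('side');b=(180,310,270,390)
c=cv2.resize(p[b[0]:b[1],b[2]:b[3],::-1],None,fx=4.6,fy=4.6,interpolation=cv2.INTER_CUBIC);cv2.imwrite(f'pics/l_side.png',c)
E
```

```text
time_s: 13.25
tool_pos: [546.8, 102.3, 48.8]
tool_rot: [0.706, -0.706, 0.031, -0.031]
wrist_force: [-0.3, 0.2, -0.3]
grip_width: -0.0
t 13.25 tray xy [-7.5 37.2] z 48.8 tool x dir deg -8.5 tool z deg 81.5 down [ 0.001  0.    -1.   ] F [-0.3  0.2 -0.3] grip -0.0
(-22, -58, 47) tx ty tz mm [ -0.3   1.8 -96.3] world [538.   6.  47.]
```

View pics/l_side.png

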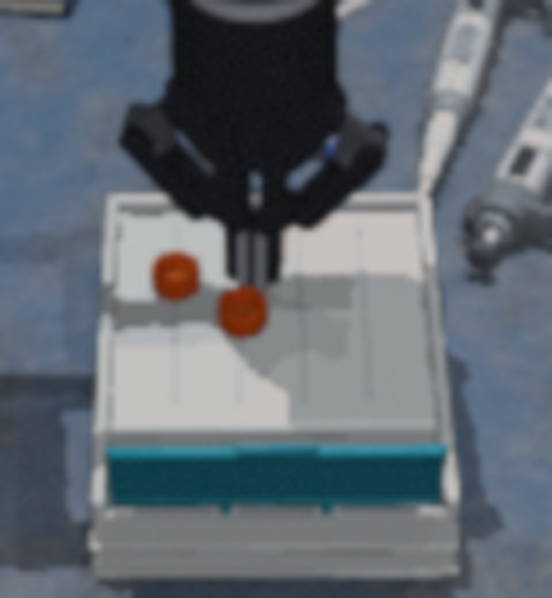

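```bash
python3 -m jog '[{"jaw":0,"tx":-0.001,"ty":0.001,"tz":-0.006,"yaw":0},{"jaw":0,"tx":-0.001,"ty":0,"tz":-0.007,"yaw":0},{"jaw":0,"tx":0,"ty":0,"tz":-0.007,"yaw":0},{"jaw":0,"tx":0,"ty":0,"tz":-0.007,"yaw":0},{"jaw":0,"tx":0,"ty":0,"tz":-0.007,"yaw":0},{"jaw":0,"tx":0,"ty":0,"tz":-0.007,"yaw":0},{"jaw":0,"tx":0,"ty":0,"tz":-0.007,"yaw":0}]'; python3 - <<'E'
from h import *
plan((-22,-58,47))
p,d=camera('side');b=(180,310,270,390)
c=cv2.resize(p[b[0]:b[1],b[2]:b[3],::-1],None,fx=4.6,fy=4.6,interpolation=cv2.INTER_CUBIC);cv2.imwrite(f'pics/m_side.png',c)
E
```

```text
time_s: 14.0
tool_pos: [540.3, 54.6, 47.3]
tool_rot: [-0.706, 0.706, -0.031, 0.031]
wrist_force: [-0.0, 0.4, -0.2]
grip_width: 0.002
t 14.0 tray xy [-16.8 -10. ] z 47.3 tool x dir deg -8.5 tool z deg 81.5 down [-0. -0. -1.] F [-0.   0.4 -0.2] grip 0.002
(-22, -58, 47) tx ty tz mm [  1.9   0.3 -48.2] world [538.   6.  47.]
```

View pics/m_side.png

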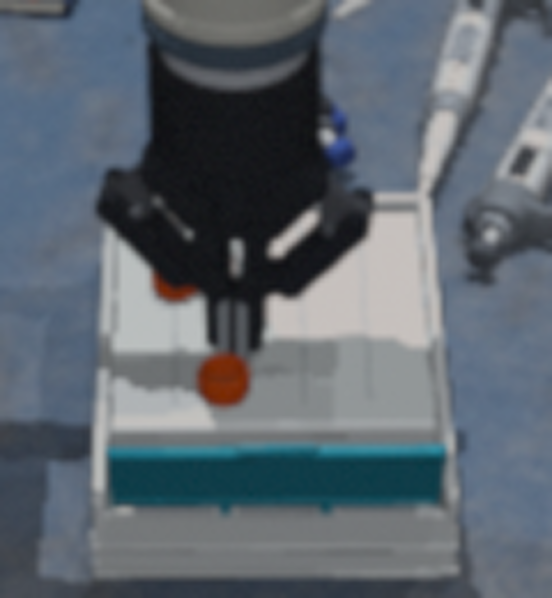

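```bash
python3 -m jog '[{"jaw":0,"tx":0,"ty":0,"tz":-0.007,"yaw":0},{"jaw":0,"tx":0,"ty":0,"tz":-0.007,"yaw":0},{"jaw":0,"tx":0,"ty":0,"tz":-0.007,"yaw":0},{"jaw":0,"tx":0,"ty":0,"tz":-0.007,"yaw":0},{"jaw":0,"tx":0,"ty":0,"tz":-0.007,"yaw":0},{"jaw":0,"tx":0,"ty":0,"tz":-0.007,"yaw":0},{"jaw":0,"tx":0,"ty":0,"tz":-0.006,"yaw":0},{"jaw":0,"tx":0,"ty":0,"tz":0,"yaw":0},{"jaw":0,"tx":0,"ty":-0.02,"tz":0,"yaw":0},{"jaw":0,"tx":0,"ty":-0.02,"tz":0,"yaw":-0.07}]'
python3 -m jog '[{"jaw":0,"tx":0,"ty":0,"tz":0,"yaw":0}]'
python3 - <<'E'
from h import *
plan((-42,69,80))
p,d=camera('side');b=(180,310,270,390)
c=cv2.resize(p[b[0]:b[1],b[2]:b[3],::-1],None,fx=4.6,fy=4.6,interpolation=cv2.INTER_CUBIC);cv2.imwrite(f'pics/n_side.png',c)
E
```

```text
time_s: 15.05
tool_pos: [535.5, 7.6, 86.9]
tool_rot: [0.707, -0.707, 0.007, -0.005]
wrist_force: [1.2, 0.4, 1.2]
grip_width: -0.004
time_s: 15.15
tool_pos: [537.9, 7.5, 90.6]
tool_rot: [-0.707, 0.707, -0.004, 0.008]
wrist_force: [0.1, 0.3, 0.1]
grip_width: -0.002
t 15.15 tray xy [-22.  -56.9] z 90.6 tool x dir deg -4.4 tool z deg 85.6 down [ 0.006 -0.    -1.   ] F [0.1 0.3 0.1] grip -0.002
(-42, 69, 80) tx ty tz mm [-29.6  10.4 124. ] world [510. 132.  80.]
```

View pics/n_side.png

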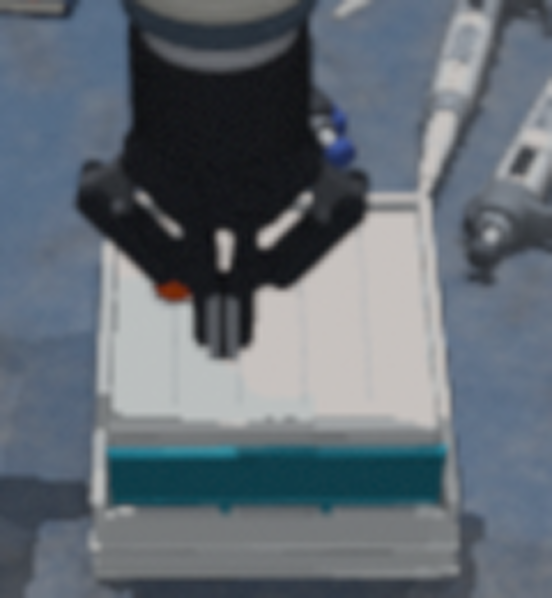

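```bash
python3 -m jog '[{"jaw":0,"tx":-0.01,"ty":0,"tz":0.041,"yaw":0},{"jaw":0,"tx":-0.01,"ty":0,"tz":0.041,"yaw":0},{"jaw":0,"tx":-0.01,"ty":0,"tz":0.042,"yaw":0},{"jaw":0,"tx":0,"ty":0.01,"tz":0,"yaw":0},{"jaw":0,"tx":0,"ty":0,"tz":0,"yaw":0},{"jaw":0,"tx":0,"ty":0,"tz":0,"yaw":0}]'; python3 - <<'E'
from h import *
plan((-42,69,47))
E
```

```text
time_s: 15.8
tool_pos: [507.9, 131.1, 76.0]
tool_rot: [-0.707, 0.707, -0.007, 0.006]
wrist_force: [0.0, -0.4, -0.1]
grip_width: -0.003
t 15.8 tray xy [-44.6  68.3] z 76.0 tool x dir deg -4.5 tool z deg 85.5 down [-0.002 -0.001 -1.   ] F [ 0.  -0.4 -0.1] grip -0.003
(-42, 69, 47) tx ty tz mm [ 2.6 29.   0.9] world [510. 132.  47.]
```

```bash
python3 -m jog '[{"jaw":0,"tx":0.0025,"ty":0.01,"tz":0.001,"yaw":0},{"jaw":0,"tx":0,"ty":0.01,"tz":0,"yaw":0},{"jaw":0,"tx":0,"ty":0.009,"tz":0,"yaw":0},{"jaw":0,"tx":0,"ty":0,"tz":0,"yaw":0},{"jaw":0,"tx":0,"ty":0,"tz":-0.004,"yaw":0},{"jaw":0,"tx":0,"ty":0,"tz":-0.006,"yaw":0},{"jaw":0,"tx":0,"ty":0,"tz":-0.006,"yaw":0},{"jaw":0,"tx":0,"ty":0,"tz":-0.006,"yaw":0}]'; python3 - <<'E'
from h import *
plan((-52,-58,47))
p,d=camera('side');b=(180,310,270,390)
c=cv2.resize(p[b[0]:b[1],b[2]:b[3],::-1],None,fx=4.6,fy=4.6,interpolation=cv2.INTER_CUBIC);cv2.imwrite(f'pics/o_side.png',c)
E
```

```text
time_s: 16.6
tool_pos: [510.8, 110.3, 48.8]
tool_rot: [0.707, -0.707, 0.006, -0.007]
wrist_force: [0.3, 0.9, 0.2]
grip_width: -0.001
t 16.6 tray xy [-43.   47.4] z 48.8 tool x dir deg -4.5 tool z deg 85.5 down [ 0.001  0.    -1.   ] F [0.3 0.9 0.2] grip -0.001
(-52, -58, 47) tx ty tz mm [  -0.8    1.8 -105.8] world [508.   5.  47.]
```

View pics/o_side.png

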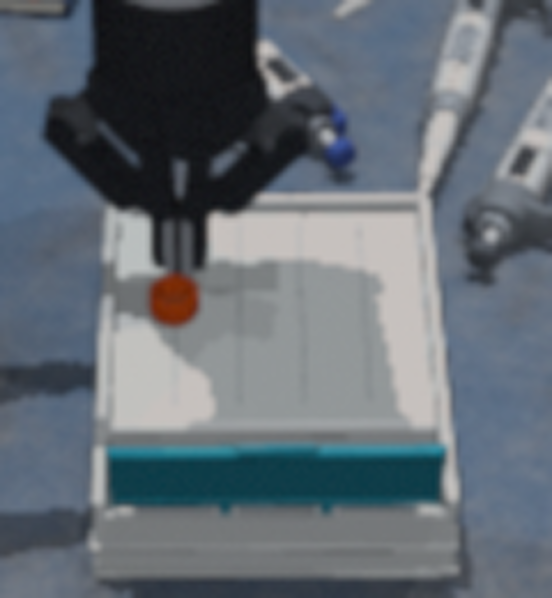

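The cap is centred at (174, 300), so I'll carry on.

```bash
python3 -m jog '[{"jaw":0,"tx":0,"ty":0.001,"tz":-0.006,"yaw":0},{"jaw":0,"tx":0,"ty":0,"tz":-0.007,"yaw":0},{"jaw":0,"tx":0,"ty":0,"tz":-0.007,"yaw":0},{"jaw":0,"tx":0,"ty":0,"tz":-0.007,"yaw":0},{"jaw":0,"tx":0,"ty":0,"tz":-0.007,"yaw":0},{"jaw":0,"tx":0,"ty":0,"tz":-0.007,"yaw":0},{"jaw":0,"tx":0,"ty":0,"tz":-0.007,"yaw":0},{"jaw":0,"tx":0,"ty":0,"tz":-0.007,"yaw":0}]'; python3 - <<'E'
from h import *
plan((-52,-58,47))
p,d=camera('side');b=(180,310,270,390)
c=cv2.resize(p[b[0]:b[1],b[2]:b[3],::-1],None,fx=4.6,fy=4.6,interpolation=cv2.INTER_CUBIC);cv2.imwrite(f'pics/p_side.png',c)
E
```

```text
time_s: 17.45
tool_pos: [509.5, 55.3, 47.3]
tool_rot: [-0.707, 0.707, -0.006, 0.006]
wrist_force: [0.5, 0.3, -0.2]
grip_width: 0.002
t 17.45 tray xy [-47.5  -7.5] z 47.3 tool x dir deg -4.5 tool z deg 85.5 down [-0. -0. -1.] F [ 0.5  0.3 -0.2] grip 0.002
(-52, -58, 47) tx ty tz mm [ -0.5   0.3 -50.7] world [508.   5.  47.]
```

View pics/p_side.png

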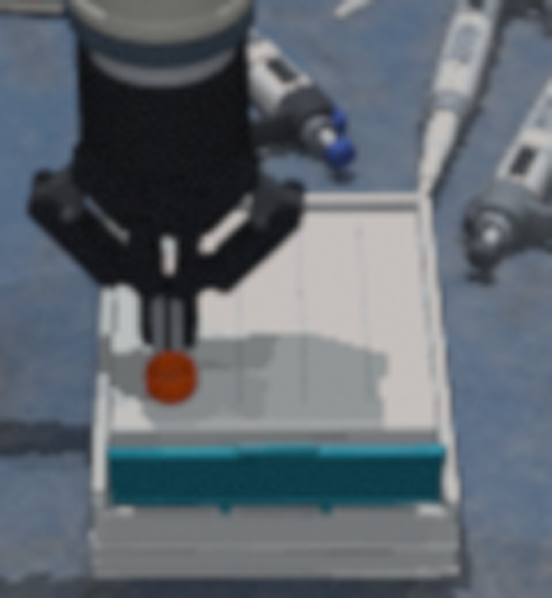

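```bash
python3 -m jog '[{"jaw":0,"tx":0,"ty":0,"tz":-0.007,"yaw":0},{"jaw":0,"tx":0,"ty":0,"tz":-0.007,"yaw":0},{"jaw":0,"tx":0,"ty":0,"tz":-0.007,"yaw":0},{"jaw":0,"tx":0,"ty":0,"tz":-0.007,"yaw":0},{"jaw":0,"tx":0,"ty":0,"tz":-0.007,"yaw":0},{"jaw":0,"tx":0,"ty":0,"tz":-0.007,"yaw":0},{"jaw":0,"tx":0,"ty":0,"tz":-0.007,"yaw":0},{"jaw":0,"tx":0,"ty":0,"tz":-0.002,"yaw":0},{"jaw":0,"tx":0,"ty":0,"tz":0,"yaw":0}]'
python3 -m jog '[{"jaw":0,"tx":0,"ty":-0.02,"tz":0,"yaw":0},{"jaw":0,"tx":0,"ty":-0.04,"tz":0,"yaw":0},{"jaw":0,"tx":0,"ty":-0.04,"tz":0,"yaw":0},{"jaw":0,"tx":0,"ty":-0.02,"tz":0,"yaw":0},{"jaw":0,"tx":0,"ty":0,"tz":0,"yaw":0}]'
python3 - <<'E'
from h import *
plan((0,-200,165))
for n in("top","side"):
    p,d=camera(n);b=(200,280,285,395) if n=='top' else (180,310,270,390)
    c=cv2.resize(p[b[0]:b[1],b[2]:b[3],::-1],None,fx=4.6,fy=4.6,interpolation=cv2.INTER_CUBIC);cv2.imwrite(f'pics/q_{n}.png',c)
E
```

```text
time_s: 18.4
tool_pos: [508.6, 4.6, 47.3]
tool_rot: [0.707, -0.707, 0.007, -0.007]
wrist_force: [-0.5, 0.2, 0.1]
grip_width: 0.004
time_s: 18.9
tool_pos: [510.3, 5.2, 171.7]
tool_rot: [-0.707, 0.707, -0.004, 0.009]
wrist_force: [-1.0, 0.7, -0.5]
grip_width: 0.001
t 18.9 tray xy [-49.7 -57.6] z 171.7 tool x dir deg -4.4 tool z deg 85.6 down [ 0.007 -0.    -1.   ] F [-1.   0.7 -0.5] grip 0.001
(0, -200, 165) tx ty tz mm [  60.5    7.2 -138.2] world [ 568. -134.  165.]
```

View pics/q_side.png

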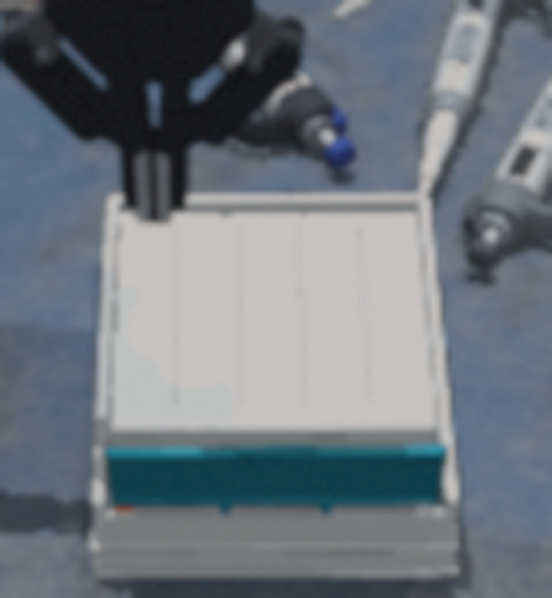

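View pics/q_top.png

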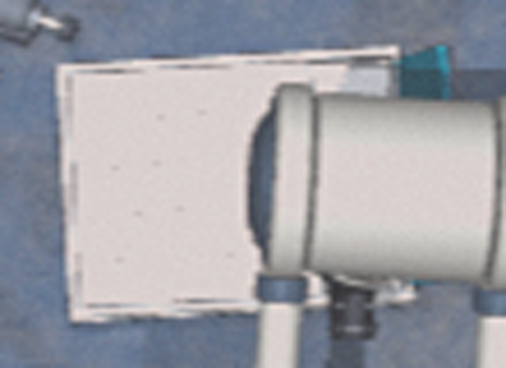

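The deck is empty. A sliver of orange shows at (123, 507) through the gap under the lid. I'll move the arm aside to see into the trough.

```bash
python3 -m jog '[{"jaw":0,"tx":0.01,"ty":0,"tz":-0.045,"yaw":0},{"jaw":0,"tx":0.01,"ty":0,"tz":-0.045,"yaw":0},{"jaw":0,"tx":0.01,"ty":0,"tz":-0.045,"yaw":0},{"jaw":0,"tx":0.01,"ty":0,"tz":-0.045,"yaw":0},{"jaw":0,"tx":0.01,"ty":0,"tz":-0.045,"yaw":0},{"jaw":0,"tx":0.01,"ty":0,"tz":-0.02,"yaw":0},{"jaw":0,"tx":0,"ty":0,"tz":0,"yaw":0}]'
python3 - <<'E'
from h import *
plan((0,-180,165))
for n in("top","side"):
    p,d=camera(n);b=(200,280,285,395) if n=='top' else (180,310,270,390)
    if n=='top':
        for r in orange('top',p,(340,205,382,265),20):print(r[:2],r[2],'tray',RT.T@(r[2][:2]-T))
    c=cv2.resize(p[b[0]:b[1],b[2]:b[3],::-1],None,fx=4.6,fy=4.6,interpolation=cv2.INTER_CUBIC);cv2.imwrite(f'pics/r_{n}.png',c)
E
```

```text
time_s: 19.7
tool_pos: [563.4, -243.6, 163.4]
tool_rot: [0.708, -0.706, 0.009, -0.006]
wrist_force: [-1.5, 0.5, 0.4]
grip_width: -0.0
t 19.7 tray xy [ -11.6 -309. ] z 163.4 tool x dir deg -4.7 tool z deg 85.3 down [-0.005  0.002 -1.   ] F [-1.5  0.5  0.4] grip -0.0
(0, -180, 165) tx ty tz mm [  1.1  -1.4 129.5] world [ 567. -114.  165.]
(array([362.9, 260.3]), np.int32(26)) [497.5 -17.4  20. ] tray [-63.84704769 -79.33192612]
```

View pics/r_side.png

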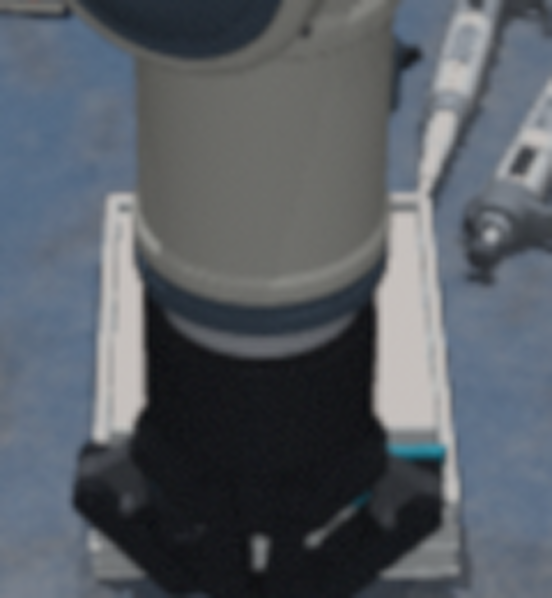

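View pics/r_top.png

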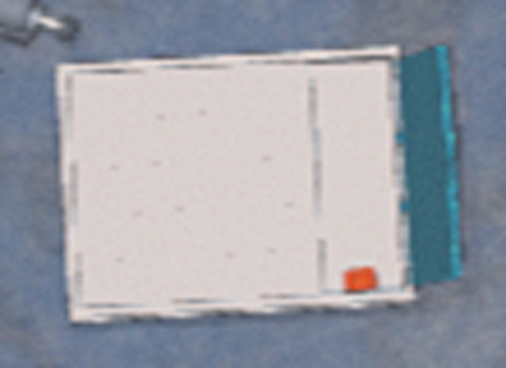

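Only one cap shows in the trough, at (360, 279) in the crop. I need to find the other four before going on.

```bash
python3 - <<'E'
from h import *
p,d=camera('top');cv2.imwrite('pics/full_top.png',p[:,:,::-1]);np.save('pics/ft.npy',d)
W=cloud('top',d)
l=(W[...,:2]-T)@RT
h=cv2.cvtColor(p,cv2.COLOR_RGB2HSV)
m=((h[...,0]<14)&(h[...,1]>120)&(h[...,2]>70)).astype(np.uint8)
n,_,s,c=cv2.connectedComponentsWithStats(m)
for i in range(1,n):
    if s[i,4]>8:print(c[i].round(0),s[i,4])
sel=(l[...,1]<-60)&(l[...,1]>-102)&(abs(l[...,0])<70)
for x in range(-70,70,10):
    r=[]
    for y in range(-105,-50,8):
        k=(l[...,0]>=x)&(l[...,0]<x+10)&(l[...,1]>=y)&(l[...,1]<y+8);r.append(np.median(W[k][:,2]).round(0) if k.any() else -1)
    print(x,r)
cv2.imwrite('pics/zz.png',cv2.resize(p[200:275,335:400,::-1],None,fx=8,fy=8,interpolation=cv2.INTER_NEAREST))
E
```

```text
[250.  27.] 170
[436.  26.] 381
[160.  23.] 166
[262.  21.] 11
[386.  27.] 148
[ 54. 186.] 846
[ 34. 200.] 75
[ 63. 202.] 180
[363. 260.] 27
-70 [np.float64(24.0), np.float64(25.0), np.float64(27.0), np.float64(27.0), np.float64(20.0), np.float64(23.0), np.float64(42.0)]
-60 [np.float64(25.0), np.float64(25.0), np.float64(24.0), np.float64(21.0), np.float64(21.0), np.float64(20.0), np.float64(39.0)]
-50 [np.float64(21.0), np.float64(21.0), np.float64(19.0), np.float64(19.0), np.float64(21.0), np.float64(23.0), np.float64(43.0)]
-40 [np.float64(24.0), np.float64(24.0), np.float64(20.0), np.float64(20.0), np.float64(23.0), np.float64(21.0), np.float64(43.0)]
-30 [np.float64(21.0), np.float64(21.0), np.float64(19.0), np.float64(22.0), np.float64(22.0), np.float64(22.0), np.float64(44.0)]
-20 [np.float64(21.0), np.float64(22.0), np.float64(24.0), np.float64(22.0), np.float64(23.0), np.float64(22.0), np.float64(42.0)]
-10 [np.float64(24.0), np.float64(25.0), np.float64(25.0), np.float64(22.0), np.float64(24.0), np.float64(25.0), np.float64(40.0)]
0 [np.float64(21.0), np.float64(22.0), np.
[... 166 characters left out ...]
float64(25.0), np.float64(23.0), np.float64(39.0)]
20 [np.float64(23.0), np.float64(24.0), np.float64(20.0), np.float64(21.0), np.float64(21.0), np.float64(22.0), np.float64(42.0)]
30 [np.float64(20.0), np.float64(22.0), np.float64(23.0), np.float64(22.0), np.float64(21.0), np.float64(25.0), np.float64(41.0)]
40 [np.float64(25.0), np.float64(24.0), np.float64(24.0), np.float64(22.0), np.float64(23.0), np.float64(21.0), np.float64(43.0)]
50 [np.float64(24.0), np.float64(24.0), np.float64(19.0), np.float64(20.0), np.float64(24.0), np.float64(20.0), np.float64(37.0)]
60 [np.float64(22.0), np.float64(23.0), np.float64(22.0), np.float64(23.0), np.float64(23.0), np.float64(21.0), np.float64(38.0)]
```

View pics/full_top.png

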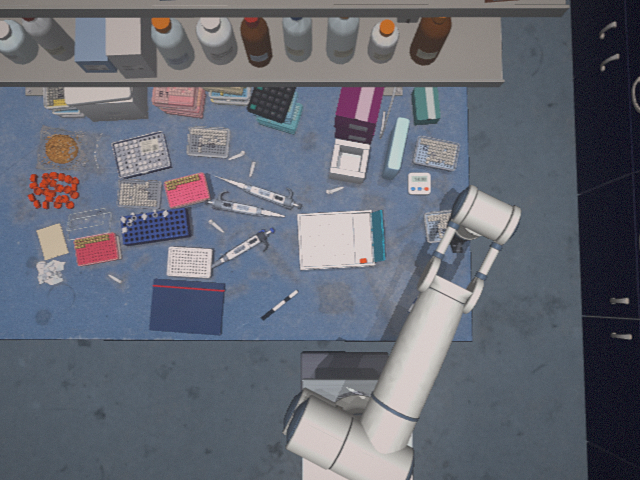

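View pics/zz.png

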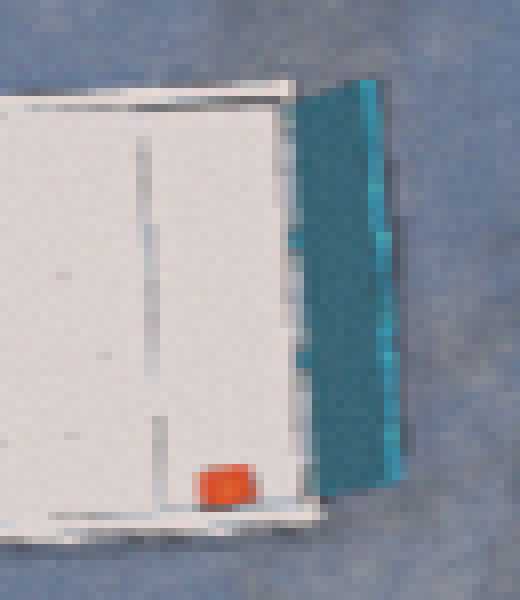

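```bash
python3 - <<'E'
from h import *
ps=[camera('top')[0].astype(float) for _ in range(3)]
p=sum(ps)/3;a=cv2.imread('pics/top0.png')[:,:,::-1].astype(float)
df=(p-a)[200:275,335:400]
v=np.clip(128+df*4,0,255).astype(np.uint8)
e=np.clip((p[200:275,335:400]-190)*5,0,255).astype(np.uint8)
cv2.imwrite('pics/df.png',cv2.resize(np.hstack([v,e])[:,:,::-1],None,fx=6,fy=6,interpolation=cv2.INTER_NEAREST))
s=camera('side')[0];cv2.imwrite('pics/full_side.png',s[:,:,::-1])
E
```

```text
(no output)
```

View pics/df.png

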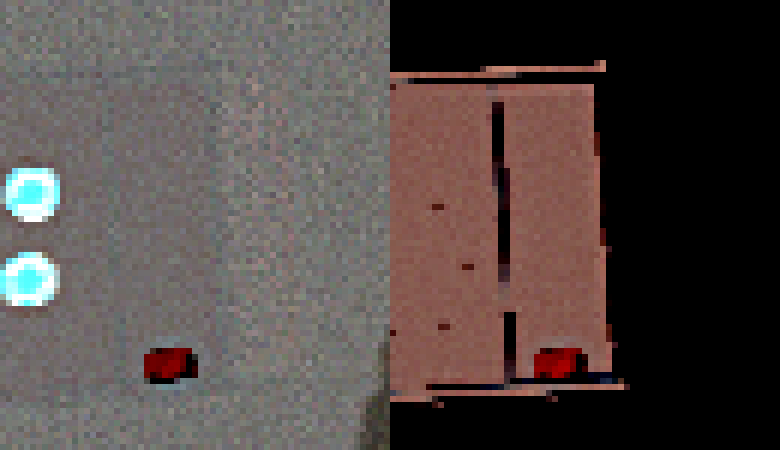

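View pics/full_side.png

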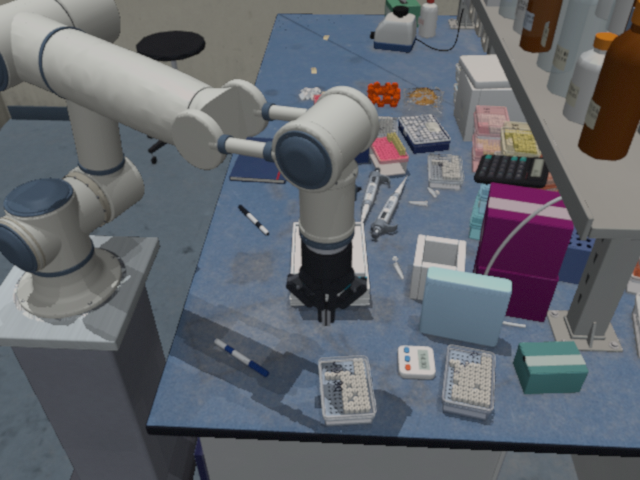

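```bash
python3 - <<'E'
from h import *
d=np.load('pics/ft.npy');p=cv2.imread('pics/full_top.png')[:,:,::-1];W=cloud('top',d)
h=cv2.cvtColor(p,cv2.COLOR_RGB2HSV);m=(h[...,0]<14)&(h[...,1]>120);m[:250]=0;m[:,:350]=0;m[270:]=0;m[:,380:]=0
print('cap z mean',W[m][:,2].mean(),W[m][:,2].std(),m.sum())
l=(W[...,:2]-T)@RT
k=(l[...,1]<-63)&(l[...,1]>-100)&(abs(l[...,0])<50);print('trough z',W[k][:,2].mean(),W[k][:,2].std(),k.sum())
d0=np.load('pics/top0.npy');W0=cloud('top',d0);print('before',W0[k][:,2].mean())
k=(l[...,1]<90)&(l[...,1]>-45)&(abs(l[...,0])<65);print('deck',W[k][:,2].mean())
# per-region difference now-before
print((W[...,2]-W0[...,2])[215:265:5,346:376:3].round(0))
E
```

```text
cap z mean 27.80715123353851 4.780762773621276 27
trough z 22.257323217593832 4.389461064162648 423
before 26.896837511119944
deck 41.6544007009518
[[ 8.000e+00  9.000e+00 -6.000e+00 -6.000e+00 -0.000e+00  6.000e+00
   0.000e+00  4.000e+00 -2.000e+00 -4.000e+00]
 [-7.000e+00  9.000e+00 -2.000e+00 -0.000e+00  1.500e+01 -1.200e+01
  -2.000e+00 -1.000e+00 -6.000e+00  1.200e+01]
 [-6.000e+00 -1.000e+00 -6.000e+00  7.000e+00 -9.000e+00  1.000e+00
   7.000e+00  1.000e+00  3.000e+00 -3.000e+00]
 [-3.000e+00  4.000e+00  3.000e+00 -7.000e+00 -1.000e+00 -7.000e+00
   1.000e+00 -4.000e+00 -1.000e+00  9.000e+00]
 [-4.000e+00  5.000e+00  5.000e+00 -0.000e+00 -9.000e+00 -5.000e+00
   6.000e+00 -8.000e+00  8.000e+00  4.000e+00]
 [ 6.000e+00 -5.000e+00 -2.000e+00  4.000e+00 -3.000e+00 -2.000e+00
  -7.000e+00  6.000e+00  2.000e+00  2.000e+00]
 [-7.000e+00 -6.000e+00 -9.000e+00  0.000e+00  8.000e+00  1.100e+01
  -9.000e+00 -2.000e+00 -9.000e+00 -1.000e+00]
 [ 6.000e+00  7.000e+00  1.000e+00 -1.400e+01  0.000e+00 -5.000e+00
   2.000e+00  7.000e+00  8.000e+00  6.000e+00]
 [ 1.782e+03  9.000e+00 -1.000e+00 -1.799e+03 -9.000e+00 -2.000e+00
  -8.000e+00  6.000e+00 -2.000e+00 -1.000e+01]
 [ 5.000e+00  7.000e+00  5.000e+00  4.000e+00 -8.000e+00 -2.000e+00
   2.000e+00  0.000e+00 -2.000e+00  8.000e+00]]
```

The cap's top reads about 28 mm. That fits a cap standing on edge on the floor at 6 mm, so the white surface the cameras render at about 22 mm can't be the real floor. The four caps lying flat (tops at 20 mm) would be hidden below it. All five went over the edge, no cap shows anywhere else, and nothing stands above the lid level. Now for the lid.

```bash
python3 -m jog '[{"jaw":0,"tx":0,"ty":0,"tz":0.04,"yaw":-0.08},{"jaw":0,"tx":0,"ty":0,"tz":0.04,"yaw":0},{"jaw":0,"tx":0,"ty":0,"tz":0.044,"yaw":0},{"jaw":0,"tx":0,"ty":0.03,"tz":0,"yaw":0},{"jaw":0,"tx":0,"ty":0.03,"tz":0,"yaw":0},{"jaw":0,"tx":0,"ty":0.015,"tz":0,"yaw":0},{"jaw":0,"tx":0,"ty":0,"tz":0,"yaw":0},{"jaw":0,"tx":0,"ty":0,"tz":0,"yaw":0}]'
python3 - <<'E'
from h import *
plan((0,-165,85),(0,-110,85))
p,d=camera('side');b=(180,330,270,390)
c=cv2.resize(p[b[0]:b[1],b[2]:b[3],::-1],None,fx=4,fy=4,interpolation=cv2.INTER_CUBIC);cv2.imwrite(f'pics/s_side.png',c)
p,d=camera('top');b=(180,300,285,435)
c=cv2.resize(p[b[0]:b[1],b[2]:b[3],::-1],None,fx=4.6,fy=4.6,interpolation=cv2.INTER_CUBIC);cv2.imwrite(f'pics/s_top.png',c)
E
```

```text
time_s: 20.85
tool_pos: [560.0, -117.4, 93.2]
tool_rot: [-0.707, 0.707, 0.022, -0.022]
wrist_force: [0.5, -0.5, 0.8]
grip_width: -0.001
t 20.85 tray xy [  -7.5 -182.9] z 93.2 tool x dir deg 0.1 tool z deg 90.1 down [ 0.001 -0.    -1.   ] F [ 0.5 -0.5  0.8] grip -0.001
(0, -165, 85) tx ty tz mm [ 7.5  8.2 17.8] world [566. -99.  85.]
(0, -110, 85) tx ty tz mm [ 0.1 -0.  55. ] world [563. -44.  85.]
```

View pics/s_side.png

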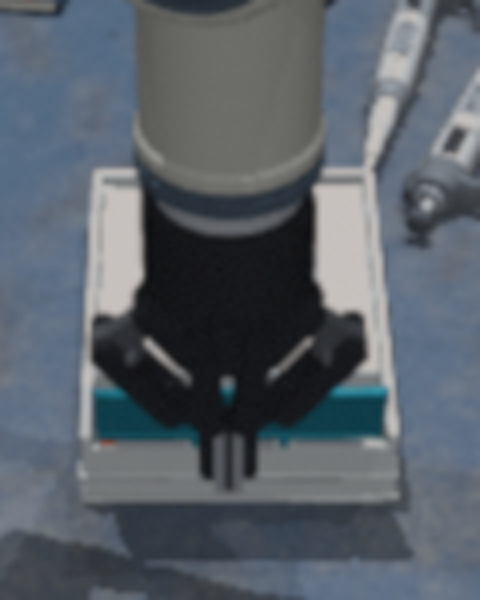

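View pics/s_top.png

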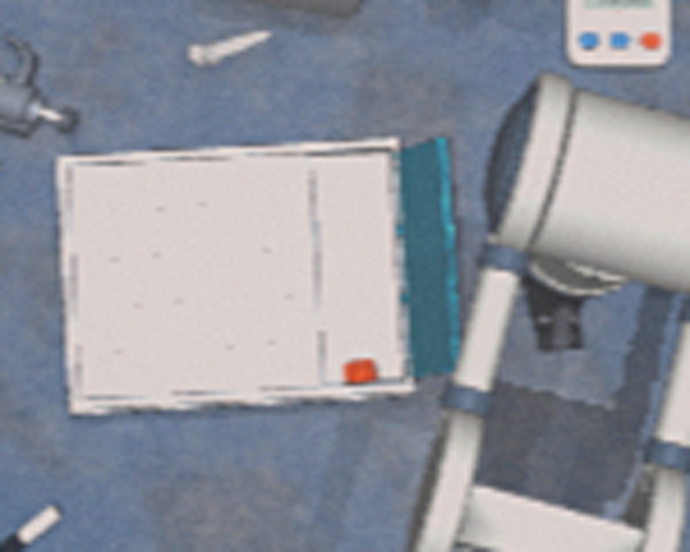

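The finger is outside the lid and facing it, with nothing in between. Now I'll push it in.

```bash
python3 -m jog '[{"jaw":0,"tx":0.004,"ty":0.004,"tz":0.012,"yaw":0},{"jaw":0,"tx":0.003,"ty":0.004,"tz":0.012,"yaw":0},{"jaw":0,"tx":0,"ty":0,"tz":0.008,"yaw":0},{"jaw":0,"tx":0,"ty":0,"tz":0.008,"yaw":0},{"jaw":0,"tx":0,"ty":0,"tz":0.008,"yaw":0},{"jaw":0,"tx":0,"ty":0,"tz":0.008,"yaw":0},{"jaw":0,"tx":0,"ty":0,"tz":0.008,"yaw":0},{"jaw":0,"tx":0,"ty":0,"tz":0.008,"yaw":0}]'
python3 - <<'E'
from h import *
plan((0,-110,85))
p,d=camera('side');b=(180,330,270,390)
c=cv2.resize(p[b[0]:b[1],b[2]:b[3],::-1],None,fx=4,fy=4,interpolation=cv2.INTER_CUBIC);cv2.imwrite(f'pics/t_side.png',c)
p,d=camera('top');b=(180,300,285,435)
c=cv2.resize(p[b[0]:b[1],b[2]:b[3],::-1],None,fx=4.6,fy=4.6,interpolation=cv2.INTER_CUBIC);cv2.imwrite(f'pics/t_top.png',c)
E
```

```text
time_s: 21.75
tool_pos: [562.1, -44.4, 84.3]
tool_rot: [-0.707, 0.707, 0.022, -0.022]
wrist_force: [0.5, -0.5, 0.4]
grip_width: -0.003
t 21.75 tray xy [  -0.9 -110.1] z 84.3 tool x dir deg 0.1 tool z deg 90.1 down [-0. -0. -1.] F [ 0.5 -0.5  0.4] grip -0.003
(0, -110, 85) tx ty tz mm [ 0.9 -0.7  0.1] world [563. -44.  85.]
```

View pics/t_side.png

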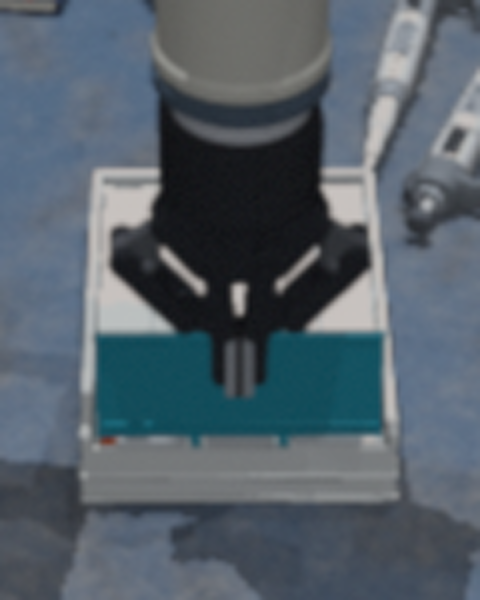

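View pics/t_top.png

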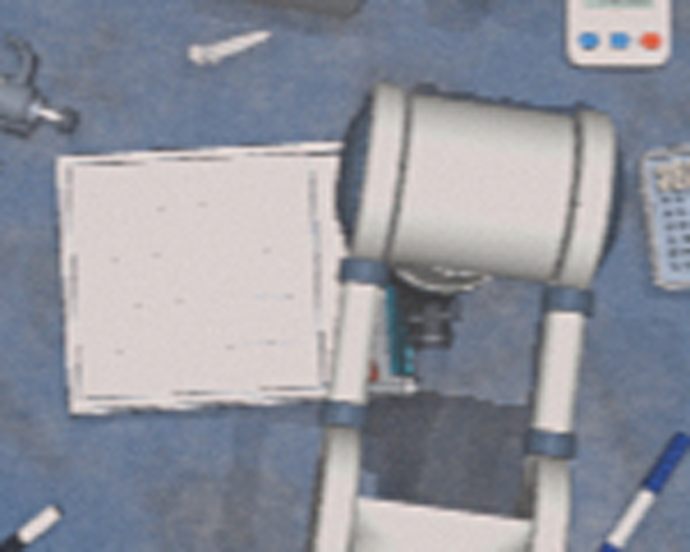

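The lid has passed upright and its edge is now at row 335 of the side view. I'll follow it down.

```bash
python3 -m jog '[{"jaw":0,"tx":0,"ty":0.001,"tz":0.005,"yaw":0},{"jaw":0,"tx":0,"ty":0.001,"tz":0.005,"yaw":0},{"jaw":0,"tx":0,"ty":0.001,"tz":0.005,"yaw":0},{"jaw":0,"tx":0,"ty":0.001,"tz":0.005,"yaw":0},{"jaw":0,"tx":0,"ty":0.005,"tz":0.004,"yaw":0},{"jaw":0,"tx":0,"ty":0.005,"tz":0.004,"yaw":0},{"jaw":0,"tx":0,"ty":0.005,"tz":0.004,"yaw":0},{"jaw":0,"tx":0,"ty":0.005,"tz":0.003,"yaw":0},{"jaw":0,"tx":0,"ty":0.005,"tz":0.003,"yaw":0},{"jaw":0,"tx":0,"ty":0,"tz":0,"yaw":0}]'
python3 - <<'E'
from h import *
plan((0,-70,46))
p,d=camera('side');b=(180,330,270,390)
c=cv2.resize(p[b[0]:b[1],b[2]:b[3],::-1],None,fx=4,fy=4,interpolation=cv2.INTER_CUBIC);cv2.imwrite(f'pics/u_side.png',c)
E
```

```text
time_s: 22.85
tool_pos: [559.2, -6.6, 54.0]
tool_rot: [0.707, -0.707, -0.021, 0.023]
wrist_force: [-1.0, -0.6, -0.6]
grip_width: -0.001
t 22.85 tray xy [ -1.6 -72.2] z 54.0 tool x dir deg 0.2 tool z deg 90.2 down [-0.002  0.    -1.   ] F [-1.  -0.6 -0.6] grip -0.001
(0, -70, 46) tx ty tz mm [1.6 8.  2.2] world [561.  -4.  46.]
```

View pics/u_side.png

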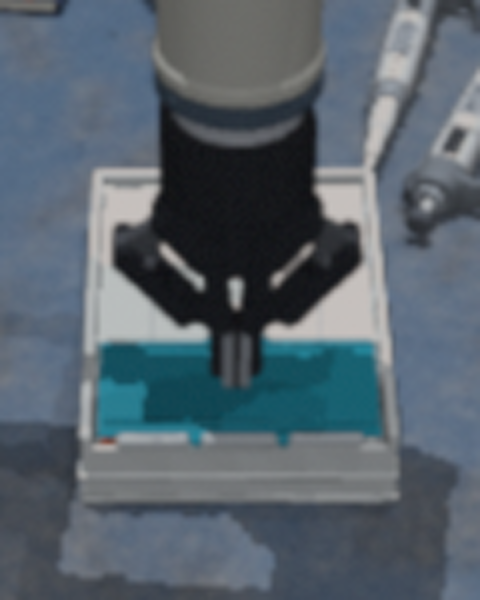

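```bash
python3 -m jog '[{"jaw":0,"tx":0,"ty":0.002,"tz":0.002,"yaw":0},{"jaw":0,"tx":0,"ty":0.002,"tz":0.002,"yaw":0},{"jaw":0,"tx":0,"ty":0.002,"tz":0,"yaw":0},{"jaw":0,"tx":0,"ty":0.002,"tz":0,"yaw":0},{"jaw":0,"tx":0,"ty":0,"tz":0,"yaw":0}]'
python3 -m jog '[{"jaw":0,"tx":0,"ty":0.001,"tz":0,"yaw":0},{"jaw":0,"tx":0,"ty":0,"tz":0,"yaw":0}]'
```

```text
time_s: 23.4
tool_pos: [559.5, -3.1, 46.9]
tool_rot: [0.707, -0.707, -0.022, 0.022]
wrist_force: [-0.1, 0.1, -0.5]
grip_width: -0.001
time_s: 23.6
tool_pos: [559.6, -3.1, 46.2]
tool_rot: [-0.707, 0.707, 0.022, -0.022]
wrist_force: [-0.3, -0.6, -0.6]
grip_width: 0.001
```

```bash
python3 -m jog '[{"jaw":0,"tx":0,"ty":0.001,"tz":0,"yaw":0},{"jaw":0,"tx":0,"ty":0,"tz":0,"yaw":0}]'
python3 -m jog '[{"jaw":0,"tx":0,"ty":0.001,"tz":0,"yaw":0},{"jaw":0,"tx":0,"ty":0,"tz":0,"yaw":0}]'
```

```text
time_s: 23.8
tool_pos: [559.7, -3.1, 46.0]
tool_rot: [-0.707, 0.707, 0.022, -0.022]
wrist_force: [-1.6, 0.6, 4.1]
grip_width: 0.006
time_s: 24.0
tool_pos: [559.8, -3.1, 45.9]
tool_rot: [-0.707, 0.707, 0.022, -0.022]
wrist_force: [-4.5, 1.2, 8.9]
grip_width: 0.002
```

The force rises to 9 N while z stays at 46.0 mm, which is the lid's top face when shut, so it's at its stop. I'll lift clear and check.

```bash
python3 -m jog '[{"jaw":0,"tx":0,"ty":-0.005,"tz":0,"yaw":0},{"jaw":0,"tx":0,"ty":-0.02,"tz":0,"yaw":0},{"jaw":0,"tx":0,"ty":-0.04,"tz":0,"yaw":0},{"jaw":0,"tx":0,"ty":-0.04,"tz":0,"yaw":0},{"jaw":0,"tx":0,"ty":-0.03,"tz":-0.03,"yaw":0},{"jaw":0,"tx":-0.01,"ty":0,"tz":-0.045,"yaw":0},{"jaw":0,"tx":-0.01,"ty":0,"tz":-0.045,"yaw":0},{"jaw":0,"tx":-0.01,"ty":0,"tz":-0.045,"yaw":0},{"jaw":0,"tx":-0.02,"ty":0,"tz":-0.045,"yaw":0},{"jaw":0,"tx":-0.02,"ty":0,"tz":-0.045,"yaw":0}]'
python3 -m jog '[{"jaw":0,"tx":-0.02,"ty":0,"tz":-0.045,"yaw":0},{"jaw":0,"tx":-0.02,"ty":0,"tz":-0.045,"yaw":0},{"jaw":0,"tx":-0.02,"ty":0,"tz":-0.045,"yaw":0},{"jaw":0,"tx":-0.02,"ty":0,"tz":-0.045,"yaw":0},{"jaw":0,"tx":0,"ty":0,"tz":0,"yaw":0},{"jaw":0,"tx":0,"ty":0,"tz":0,"yaw":0}]'
python3 - <<'E'
from h import *
state()
p,d=camera('side');cv2.imwrite('pics/v_full.png',p[:,:,::-1]);b=(180,330,270,390)
c=cv2.resize(p[b[0]:b[1],b[2]:b[3],::-1],None,fx=4,fy=4,interpolation=cv2.INTER_CUBIC);cv2.imwrite(f'pics/v_side.png',c)
W=cloud('side',d);l=(W[...,:2]-T)@RT
for y in range(-106,-46,10):
    k=(l[...,1]>y)&(l[...,1]<y+10)&(abs(l[...,0])<65)&(W[...,2]>20)
    print('side',y,W[k][:,2].mean().round(1) if k.any() else None,k.sum())
p,d=camera('top');cv2.imwrite('pics/v_top.png',p[:,:,::-1]);W=cloud('top',d);l=(W[...,:2]-T)@RT
for y in range(-106,-46,10):
    k=(l[...,1]>y)&(l[...,1]<y+10)&(abs(l[...,0])<65)
    print('top',y,W[k][:,2].mean().round(1) if k.any() else None,k.sum())
E
```

```text
time_s: 25.0
tool_pos: [504.9, -263.6, 179.0]
tool_rot: [0.707, -0.707, -0.022, 0.022]
wrist_force: [1.9, -0.4, 0.1]
grip_width: 0.002
time_s: 25.6
tool_pos: [436.1, -447.4, 178.5]
tool_rot: [0.707, -0.706, -0.021, 0.021]
wrist_force: [0.1, 0.5, -0.2]
grip_width: 0.002
t 25.6 tray xy [-150.8 -504.9] z 178.5 tool x dir deg -0.0 tool z deg 90.0 down [-0.001  0.001 -1.   ] F [ 0.1  0.5 -0.2] grip 0.002
side -106 47.6 218
side -96 47.1 218
side -86 47.4 217
side -76 47.2 205
side -66 47.3 207
side -56 47.8 213
top -106 45.5 154
top -96 44.8 150
top -86 45.7 149
top -76 45.9 158
top -66 45.7 149
top -56 45.6 155
```

View pics/v_side.png

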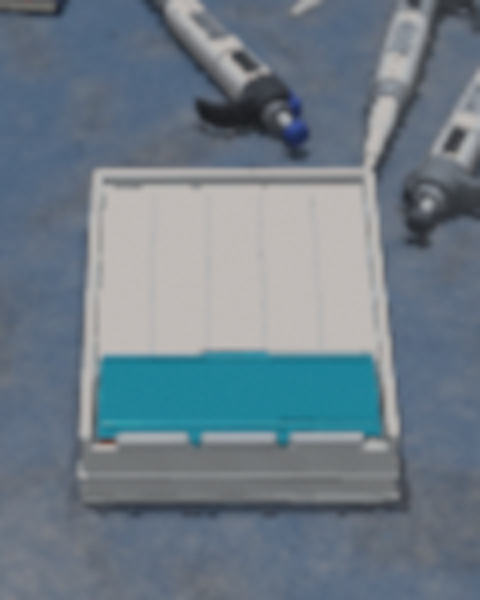

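View pics/v_top.png

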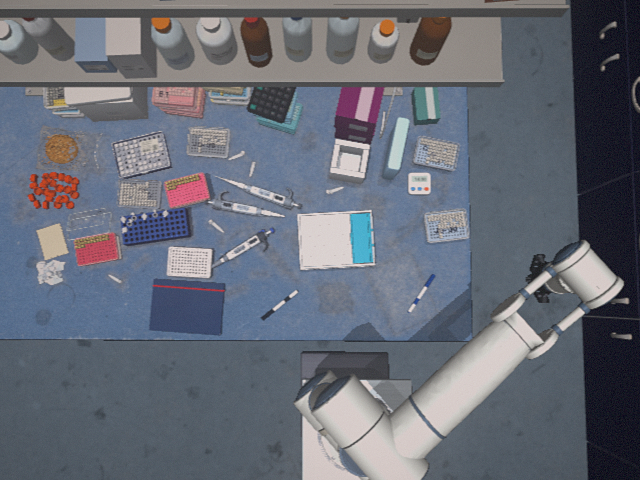

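The lid lies flat and level across the trough in both views. The markers, timer, pipette and notebook are where they were, so I'll hand in.

```bash
python3 - <<'E'
from plant import arm
print(arm.sign_off(), arm.observe()['time_s'])
E
```

```text
the job is handed in; nothing more can be done
the job is handed in; nothing more can be done
```

I swept all five caps off the deck into the trough one at a time with the fingers shut. I then pushed the teal lid over with the fingertips until it was shut, and handed in at about 26 s.

**Lid:** it met a firm stop at z = 46.0 mm with 9 N of force, which is the height of its top face when shut. After I let go, its height was even along its whole width: about 45.6 mm from the top camera and 47.4 mm from the side. The two readings differ by roughly the 2 mm calibration error.

**Deck and other objects:** the deck is empty, and the markers, timer, pipette and notebook look unmoved in the pictures.

**One check disagreed:** before I shut the lid, the top view showed only one cap in the trough, standing on edge, with its top at about 28 mm. The cameras also read the trough floor at about 22 mm, not the stated 6 mm. A cap on edge only fits the 6 mm floor, so I concluded the other four lie flat, hidden below the surface the cameras show. I saw each cap pushed to within about 20 mm of the edge and gone from the deck afterwards, and no cap was visible anywhere else. I never saw those four directly in the trough.

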